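# Load and pin a flanged stub in the angled welding jig

## Robot

A 6-joint arm with a two-finger parallel gripper is mounted at the origin on a cart in front of the work surface, level with it; the furniture and walls round the work are solid. World frame = base frame: x ahead of the robot, y to its left, z up, the work surface at z = 0. Lengths are in m, angles in rad, forces in N, time in s.
With the tool pointing down it reaches from about 0.35 to 0.85 m from the base axis. Payload 8.1 kg.
Tool frame: the origin (TCP) lies at the very end of the fingers, on their centre line; the grasp point (between the pads) lies 19 mm behind it (r.hold_point_z is the distance from the TCP to the grasp point, in m); z points along the fingers, y is the line along which they close (so a half turn about z gives the same grasp; the last joint's range is limited). The gripper opens to 93 mm and grips with 3 to 60 N. Pads are 15 mm wide; open, the fingers measure 128 mm over their backs; the gripper's body (75 mm by 188 mm) begins 65 mm behind the grasp point.
Start: joints at [-1.314, 0.13, 1.488, -0, 1.523, -0.085], TCP at [0.201, -0.565, 0.219] pointing down, gripper open.
Joint ranges: [-2.96, 2.96], [-0.89, 2.26], [0.02, 2.5], [-1.34, 4.48], [0, 2.73], [-2.66, 2.66]. Speed limits (rad/s): [2.39, 2.39, 2.79, 3.14, 3.14, 3.14].

## Interface

Orientations are given as a unit quaternion [w, x, y, z].
In Python, from plant import monitor, get_image, workorder, r gives the robot as it stands. The module is installed in compiled form; this text tells all that it offers.
- The arm moves only by the tool send_rows, never from a script. Its argument "steps" is a list of rows, each a list of 2 entries, a list of its own where there are three numbers: the shift along the tool's x, y, z normalised to -1 to 1, where 1 is 25 mm, then the turn, a rotation vector about the tool's x, y, z normalised to -1 to 1, where 1 is 0.12 rad. A call has 1 to 8 rows; each row shifts and turns the commanded pose from where the row before left it, along the tool's axes as they then stand; what a row does not reach is not made up. A row lasts 1/12 s, in which the tool goes at most 41.7 mm and 7.16 degrees, less where a joint would pass 70% of its speed; a pose out of reach is approached as far as the arm can. A call with a number of a shift or a turn outside -1 to 1 is refused whole. A call with a gripper value outside its range is refused whole. "fingers" is the finger opening in mm, from 0 to 93, set as the call begins (left out, the last holds). The fingers move at their own pace and stop on an object; "newtons" is the grip in N (left out, the last holds). Time passes only in rows, so rows that do not move let the fingers close. It gives the time, the measured TCP pose, the force, the opening and the grip force at its end, in the units of the state.
- monitor.sense(): the state, without advancing time (a new reading comes with each control period).
- get_image(name): name is "scene" or "side" or "wrist"; returns a dict with "frame" (384x512x3 uint8, red, green, blue), "depth" (384x512 float32, m along the optical axis (not along the pixel's ray), 0 where there is no reading), "camera_matrix" (3x3 intrinsics, pixels), "rvec" (rotation vector, rad) and "tvec" (3), from world to camera coordinates, as OpenCV has them. Camera axes: x right, y down, z forward; pixel columns grow to the right and rows downward; lengths in m; the calibration is good to about 2 mm. The wrist camera is an equidistant fisheye: a pixel r from the principal point sees the ray r / f radians off the axis. A picture is of the moment at which its call begins.
- workorder.finish_job(): hands the job in; it is judged then, once.
The state is a dict: "clock": time; "qpos": joint angles; "qvel": joint speeds; "joint_torque": joint torques, N m; "position": TCP position; "tool_rot": TCP orientation; "ft_force": force on the tool from outside, world axes, zero at the start; "moment": the same for the moment, N m; "grip_width": opening from 0.0 (shut) to 1.0 (fully open); "grip_force": force on a finger pad.
Only numpy, scipy, OpenCV 4.12 (cv2) and the standard library are available. Lean on these libraries where they do the work, as an engineer would, in place of code of your own. Each camera call takes 0.05 s, during which the arm holds its last target. There are 200 camera calls.

## Task

Load the angled welding jig: swing its toggle clamp fully open, lay the flanged stub flat in the nest with its long edge along the ledge and its locating hole over the bush, and push the slimmer of the two locating pins through the flange hole into the bush until its collar sits on the flange. Then close the clamp so that its pad comes down on the flange. Leave the thicker pin in the rack and the other turned parts where they stand.

Things in the scene. Friction and masses are not known exactly. Their poses are not given: they have to be found in the camera images.
- jig: Welding jig, fixed: dark steel base plate 118 x 246 x 12 mm on the worktop (x -58 to +60, y -160.5 to +85.5 mm from the origin), gussets and an inclined aluminium nest plate. Origin: underside of the base plate, below the nest centre; z up.
- nest: Nest plate tilted 25 degrees to face the robot, with 5 mm rest pads. Origin: where the flange's origin belongs, in the plane of the pads' tops, 70 mm above the worktop. Axes: x up the slope, y left along the plate, z square to it, up and towards the robot. A ledge, 8 mm above the pads, at x = -32.3 mm stops the flange's long edge. The clamp stands at y below -60 mm.
- bush (a point): Centre of the mouth of the jig's bush hole in the left rest pad's top, at (0, 38, 0) mm of the nest; the hole is 12 mm in diameter, goes right through pad and plate (21 mm), square to them.
- jig_clamp_arm (a joint): Angle of the jig's toggle clamp (red handle): 0 is closed, 1.25 rad fully open. Opening swings the handle to the right and down and lifts the bar with the pad up to the right. It stays where it is left (friction 0.15 N m). With the flange under the pad it closes to about 0.12.
- clamp_hinge (a point): Hinge axis of the clamp, which runs along the nest's x; at (0, -103.7, 22.7) mm of the nest. All of the clamp's moving arm lies in the plane x = 0 of the nest.
- clamp_handle (a point): Middle of the red handle's rod near its free end (moves with the arm): the handle is 17 mm thick and its last 60 mm run towards the hinge side. Closed, it is 55.8 mm to the right (-y) of the hinge and 70 mm above it in the nest's axes.
- clamp_pad (a point): Underside of the clamp's pad, a 7 mm spindle at the end of the bar (moves with the arm). Closed, it is 60 mm to the left (+y) of the hinge and 22 mm below it in the nest's axes; the bar, 6 mm thick and 10 mm high, runs 70 mm to the left from the hinge, its top 6 mm above the hinge.
- flange: Workpiece lying tube up at the right: steel plate 64 (x) x 105 (y) x 8 mm with a welded-on tube 32 mm in diameter, 38 mm high (top 46 mm above the underside). Origin: underside of the plate on the tube's axis; z along the tube, y along the long side. Plate from y = -55 to +50 mm; 12 mm locating hole at y = +38, two small bolt holes at the -y end. Seated, its axes agree with the nest's.
- flange_hole (a point): Centre of the 12 mm locating hole in the flange's underside.
- pin_slim: The slimmer locating pin, upright in the rack: shank 10 mm in diameter and 32 mm long with a tapered nose (last 9 mm), collar 22 mm in diameter and 5 mm thick, dark round grip 16 mm in diameter from 5 to 39 mm above the origin. Origin: centre of the collar's underside, z up along the grip.
- pin_tip (a point): Lower end of the slim pin, 32 mm below its origin.
- pin_thick: The thicker locating pin (does not fit), beside the slim one: shank 14 mm, collar 29 mm, grip 23 mm in diameter, same heights and origin.
- pin_rack: Fixed aluminium pin rack 46 x 120 x 42 mm on a dark 64 x 136 mm foot; two 16 mm holes in its top at y = +30 and -30 mm, either of which may hold the slim pin. Origin: underside centre, y along the two holes.
- sleeve_short: Bystander: steel sleeve 31 mm in diameter, 26 mm tall, in front of the jig. Origin: underside centre.
- brass_bush: Bystander: flanged brass bush 42 mm in diameter, 26 mm tall, in front of the jig. Origin: underside centre.
- ring_big: Bystander: steel ring 66 mm in diameter, 20 mm tall, behind the jig. Origin: underside centre.
There are look-alikes about, which are no part of the job. Leave any green or turquoise look-alike of the pin_slim alone.

How it is judged:
By the outcome, as a careful person would: the job done as asked, in the order asked, and still so for the second after the job is handed in, with the robot touching nothing.
It also fails if it takes over 72 s, if anything falls off the work surface, if the arm or the gripper's body presses on something with over 40 N, if the wrist force passes 120 N, or if a joint passes its speed limit or range.

## Working session

There is one attempt and no reset: what is moved stays moved. The work goes in short steps, Python scripts to look and compute and a tool call to move; the robot and the scene stay as the last step left them, time stands still between calls to the robot, and variables do not carry over. Pictures are saved under pics/ and viewed, at most 10 in all, crops included, and the job is handed in when it is done.

Besides the shell and the picture viewer there is one more tool, called after "Request:" by a JSON object that holds its "op" and its "data". send_rows: Moves the arm, as the interface text tells. Scaled input: -1 to 1 covers 25 mm each way for a shift and 0.12 rad each way for a turn. Its arguments: {"type":"object","properties":{"steps":{"type":"array","items":{"type":"array"}},"fingers":{"type":"number"},"newtons":{"type":"number"}},"required":["steps"]}

```bash
mkdir -p pics; cat > h.py <<'E'
import numpy as np, cv2
from scipy.spatial.transform import Rotation as R
from plant import monitor, get_image, workorder, r
def shot(n):
    d=get_image(n); np.savez('/tmp/%s.npz'%n,**d); return d
def load(n): return dict(np.load('/tmp/%s.npz'%n))
def cloud(d):
    K=d['camera_matrix'];z=d['depth'];v,u=np.mgrid[:z.shape[0],:z.shape[1]]
    P=np.stack([(u-K[0,2])/K[0,0]*z,(v-K[1,2])/K[1,1]*z,z],-1)
    M=cv2.Rodrigues(d['rvec'])[0]; W=(P-d['tvec'].ravel())@M
    W[z==0]=np.nan; return W
def proj(d,p):
    return cv2.projectPoints(np.atleast_2d(np.float64(p)),d['rvec'],d['tvec'],d['camera_matrix'],None)[0].reshape(-1,2)
E
python3 - <<'E'
from h import *
for n in ('scene','side','wrist'):
    d=shot(n)
    M=cv2.Rodrigues(d['rvec'])[0]; print(n,d['camera_matrix'][0],(-M.T@d['tvec'].ravel()).round(3),M[2].round(2),(d['depth']>0).mean())
    if n!='wrist': cv2.imwrite('pics/%s0.png'%n,cv2.resize(d['frame'][...,::-1],(800,600)))
print(monitor.sense(), r.hold_point_z)
E
```

```text
scene [368.85220249   0.         255.83221832] [-0.077  0.322  0.722] [ 0.69 -0.39 -0.61] 0.9961039225260416
side [488.17454388   0.         257.50249579] [ 0.363 -1.031  0.719] [ 0.2   0.83 -0.52] 0.9957987467447916
wrist [297.31863964   0.         254.87999796] [ 0.265 -0.541  0.384] [-0.23 -0.08 -0.97] 0.9405314127604166
{'clock': 0.15, 'qpos': array([-1.31437239e+00,  1.30972362e-01,  1.48903344e+00, -1.68860835e-05,
        1.52296842e+00, -8.53913715e-02]), 'qvel': array([ 7.62368142e-05, -2.43701528e-03, -2.04231070e-03, -1.53194510e-03,
       -1.10625356e-03, -8.97052366e-04]), 'joint_torque': array([ 1.26068287e-03, -5.60477221e+01, -4.92335522e+01,  7.69342901e-02,
        3.05421988e-02, -1.09758471e-04]), 'position': array([ 0.20102969, -0.56486592,  0.21783519]), 'tool_rot': array([-6.87538690e-04,  9.85430497e-01,  1.70077211e-01, -6.74035340e-05]), 'ft_force': array([0.06872211, 1.4508843 , 0.44879121]), 'moment': array([ 0.06447883,  0.02179695, -0.0072332 ]), 'grip_force': 0.0, 'grip_width': 0.9985321062367746} 0.0188
```

View pics/scene0.png

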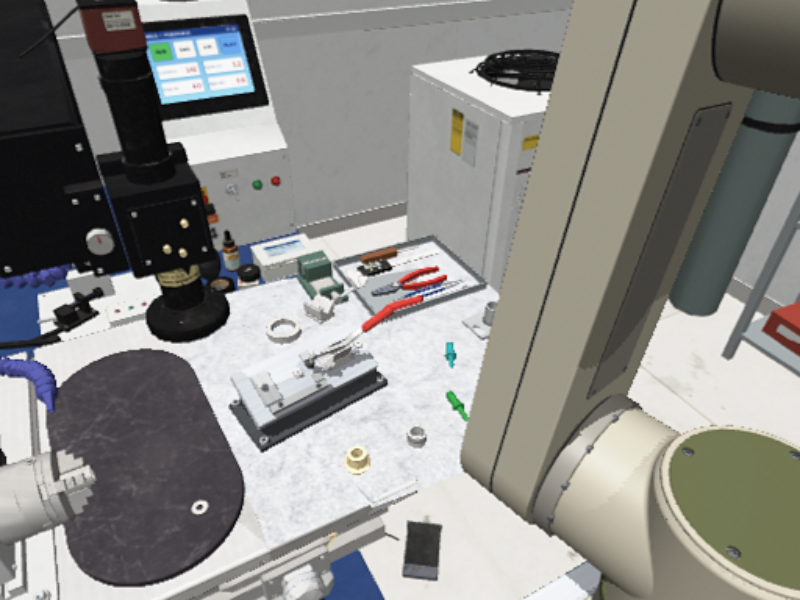

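View pics/side0.png

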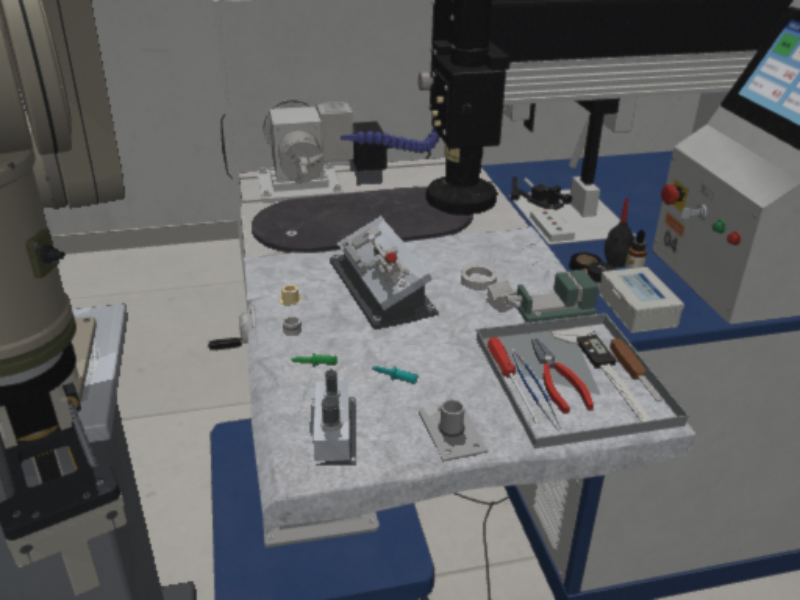

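```bash
python3 - <<'E'
from h import *
s=load('side');c=load('scene');W=cloud(s);C=cloud(c)
a=s['frame'][225:300,180:320]; b=s['frame'][130:210,200:300]; e=c['frame'][180:290,140:260]
cv2.imwrite('pics/crop1.png',np.hstack([cv2.resize(x,(400,int(400*x.shape[0]/x.shape[1])),interpolation=2)[:300,:,::-1] if 0 else cv2.resize(x,(400,300),interpolation=2)[...,::-1] for x in (a,e)]))
cv2.imwrite('pics/crop2.png',cv2.resize(b,(750,600),interpolation=2)[...,::-1])
def reg(name,D,box):
    u0,u1,v0,v1=box;P=D[v0:v1,u0:u1].reshape(-1,3);return P[~np.isnan(P).any(1)]
P=reg('rack',W,(195,232,230,300)); print('rack zhist',np.histogram(P[:,2],np.arange(-.005,.1,.005))[0])
for lo,hi in((.036,.048),(.05,.07),(.075,.09)):
    q=P[(P[:,2]>lo)&(P[:,2]<hi)]; print(lo,len(q),q.min(0).round(3),q.max(0).round(3),q.mean(0).round(4))
P=reg('fl',W,(262,315,250,295)); print('fl zhist',np.histogram(P[:,2],np.arange(-.01,.06,.003))[0])
q=P[(P[:,2]>.005)&(P[:,2]<.012)]; print(q.mean(0),cv2.minAreaRect(np.float32(q[:,:2]*1000)))
q=P[(P[:,2]>.041)&(P[:,2]<.05)]; print(len(q),q.mean(0),cv2.minEnclosingCircle(np.float32(q[:,:2]*1000)))
# jig
for n,D,box in(('side',W,(205,285,135,208)),('scene',C,(145,250,215,290))):
    P=reg(n,D,box); print(n,np.histogram(P[:,2],np.arange(-.01,.2,.01))[0])
    q=P[(P[:,2]>.008)&(P[:,2]<.016)]; print(len(q),cv2.minAreaRect(np.float32(q[:,:2]*1000)))
hsv=cv2.cvtColor(c['frame'],cv2.COLOR_RGB2HSV)
for n,d,D,box in(('side',s,W,(235,262,150,180)),('scene',c,C,(225,275,185,220))):
    h=cv2.cvtColor(d['frame'],cv2.COLOR_RGB2HSV);m=((h[...,0]<8)|(h[...,0]>172))&(h[...,1]>150)
    k=np.zeros_like(m);u0,u1,v0,v1=box;k[v0:v1,u0:u1]=1;m&=k
    v,u=np.nonzero(m);p=D[m];o=np.argsort(p[:,1]);print(n,len(p));print(np.c_[u,v,(p*1000).round(0)][o][::max(1,len(p)//14)].astype(int))
E
```

```text
rack zhist [ 80 925 380  89  42  51  42  50 191 383  56  34  36  32  33  40  81  31
   0   0]
0.036 602 [ 0.42  -0.307  0.036] [ 0.482 -0.179  0.048] [ 0.4507 -0.2535  0.041 ]
0.05 135 [ 0.436 -0.284  0.05 ] [ 0.464 -0.212  0.07 ] [ 0.4503 -0.2565  0.0598]
0.075 112 [ 0.437 -0.286  0.075] [ 0.465 -0.204  0.082] [ 0.4503 -0.256   0.079 ]
fl zhist [  0   1  69 619 701 576 116  19  13  14  17  21  25  30  24  29  30  43
  28   0   0   0   0]
[ 0.60853617 -0.29022529  0.0068479 ] ((615.4622192382812, -263.80291748046875), (150.8856201171875, 103.43011474609375), 70.72667694091797)
71 [ 0.61111186 -0.27632771  0.04371612] ((611.0765380859375, -275.5721130371094), 17.318605422973633)
side [ 256 1948 1658   57   66  264  446  382  462  163   28   26    7    3
    9   31    3    0    0    0]
1962 ((613.5712890625, 192.3008575439453), (424.2975158691406, 258.3766174316406), 79.45157623291016)
scene [  23 3331 1296   93   93  362  604  840  605  426   72   66   24    0
    0    0    0    0    0    0]
1332 ((613.481689453125, 127.0107421875), (302.2828369140625, 276.4400634765625), 63.294136047
[... 275 characters left out ...]
66 574 -32 141]
 [251 163 581 -31 148]
 [252 165 584 -31 142]
 [249 162 576 -31 151]
 [252 166 584 -31 139]
 [251 162 581 -31 151]
 [249 164 576 -31 146]
 [249 163 577 -30 148]
 [249 165 577 -29 142]
 [250 165 579 -29 142]
 [248 164 574 -29 145]
 [250 162 580 -28 149]]
scene 199
[[ 270  190  728 -183   23]
 [ 266  192  728 -168   20]
 [ 262  192  730 -155   23]
 [ 258  192  733 -142   26]
 [ 255  194  729 -129   24]
 [ 253  197  721 -117   23]
 [ 250  197  579  -31  150]
 [ 247  196  583  -24  153]
 [ 245  198  583  -18  148]
 [ 244  201  578  -13  144]
 [ 242  204  577   -7  137]
 [ 240  206  577   -1  133]
 [ 238  208  576    5  129]
 [ 235  208  580   12  129]
 [ 233  209  579   18  129]]
```

View pics/crop1.png

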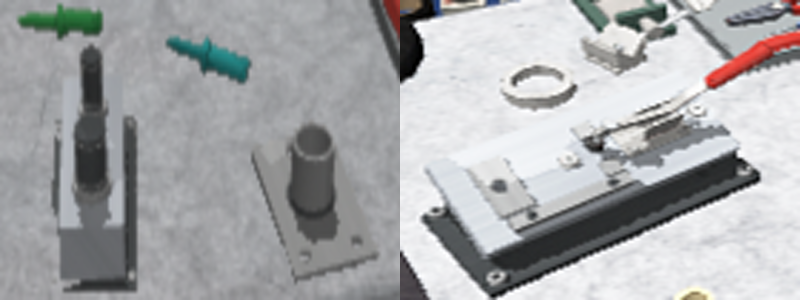

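View pics/crop2.png

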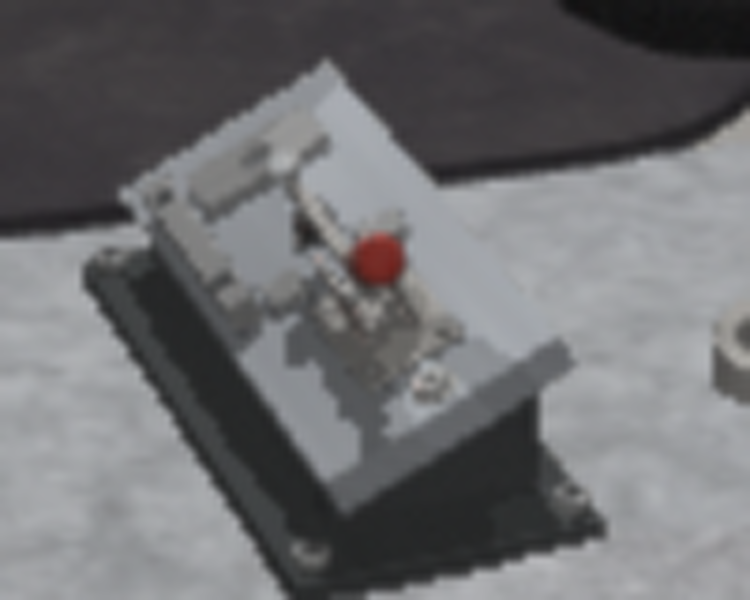

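```bash
cat >> h.py <<'E'
def ray(d,uv,z):
    K=d['camera_matrix'];M=cv2.Rodrigues(d['rvec'])[0];o=-M.T@d['tvec'].ravel()
    uv=np.atleast_2d(uv).astype(float)
    g=np.c_[(uv[:,0]-K[0,2])/K[0,0],(uv[:,1]-K[1,2])/K[1,1],np.ones(len(uv))]@M
    return o+g*((z-o[2])/g[:,2:])
E
python3 - <<'E'
from h import *
s=load('side');c=load('scene');W=cloud(s);C=cloud(c)
f=lambda p:(p*1000).round(1).tolist()
# jig dark base contours
for n,d,box,D in(('scene',c,(140,260,225,292),C),('side',s,(205,285,160,212),W)):
    g=cv2.GaussianBlur(cv2.cvtColor(d['frame'],cv2.COLOR_RGB2GRAY),(3,3),0)
    k=np.zeros_like(g);u0,u1,v0,v1=box;k[v0:v1,u0:u1]=255
    m=((g<95)&(k>0)).astype(np.uint8)
    nn,l,st,_=cv2.connectedComponentsWithStats(m);i=1+np.argmax(st[1:,4]);m=(l==i).astype(np.uint8)
    ct=max(cv2.findContours(m,0,1)[0],key=cv2.contourArea);h=cv2.convexHull(ct)
    a=cv2.approxPolyDP(h,2,True)[:,0]
    print(n,st[i]);print(np.c_[a,ray(d,a,0)[:,:2]*1000,ray(d,a,.012)[:,:2]*1000].round(0).astype(int))
# plane fit of nest
P=np.vstack([C[215:285,145:250].reshape(-1,3),W[135:205,205:285].reshape(-1,3)]);P=P[(P[:,2]>.035)&(P[:,2]<.11)]
best=None;rng=np.random.default_rng(0)
for _ in range(800):
    p=P[rng.choice(len(P),3,0)];n=np.cross(p[1]-p[0],p[2]-p[0]);n/=np.linalg.norm(n)+1e-9;k=abs((P-p[0])@n)<.002
    if best is None or k.sum()>best.sum():best=k
q=P[best];n=np.linalg.svd(q-q.mean(0))[2][2];n*=np.sign(n[2]);print('plane',len(P),best.sum(),n.round(3),'tilt',np.degrees(np.arccos(n[2])),'yaw',np.degrees(np.arctan2(-n[1],-n[0])),'at',f(q.mean(0)))
# bush: dark spot in scene
u,v=140+100*.3,180+185*.3667;g=cv2.cvtColor(c['frame'],cv2.COLOR_RGB2GRAY)
print(g[int(v)-5:int(v)+6,int(u)-6:int(u)+7]);print('bush',u,v,f(ray(c,[u,v],.07)))
cs=np.array([[252,150],[297,278],[378,255]])*[.35,.25]+[180,225]
print('flange',f(ray(s,cs,.008)))
P=W[250:297,258:318];k=P[...,2]>.0045
q=P[k&(P[...,2]<.013)][:,:2];q=q[(np.hypot(*(q-[.611,-.276]).T)<.085)]
print(cv2.minAreaRect(np.float32(q*1000)))
E
```

```text
scene [ 148  236  100   53 1301]
[[247 244 567 -16 556 -10]
 [168 288 523 223 513 225]
 [148 261 632 241 620 243]
 [153 257 639 226 627 227]
 [239 236 606 -11 594  -5]]
side [ 211  160   69   51 1412]
[[221 160 552 265 549 243]
 [252 162 642 234 638 213]
 [270 181 669 115 664  96]
 [279 201 667  11 662  -7]
 [238 209 554  -4 550 -21]
 [211 167 516 228 514 207]]
plane 4831 2379 [-0.411 -0.073  0.908] tilt 24.705864374027485 yaw 10.124753367265754 at [591.6, 119.9, 64.6]
[[230 229 226 225 227 229 230 230 230 195 234 245 243]
 [231 230 228 225 227 229 230 230 229 217 233 244 244]
 [232 231 229 228 223 226 228 230 230 231 216 232 244]
 [227 231 231 227 204 190 195 216 229 230 230 188 222]
 [194 226 236 202 132 107 105 164 217 226 207 180 134]
 [192 218 232 171 117 102 101 134 199 205 198 201 156]
 [186 195 185 129  90  94  98 110 186 203 198 198 183]
 [192 194 201 150 101  92  97 102 179 201 198 198 200]
 [192 186 196 193 167 134 140 151 184 198 200 198 198]
 [205 192 194 197 203 205 203 199 194 194 197 199 197]
 [228 187 181 193 198 201 199 196 193 191 194 199 199]]
bush 170.0 247.8395 [[580.4, 189.9, 70.0]]
flange [[577.6, -233.1, 8.0], [585.4, -335.4, 8.0], [647.1, -331.5, 8.0]]
((616.4954223632812, -278.8104248046875), (125.08392333984375, 125.2794189453125), 87.15267944335938)
```

```bash
cat >> h.py <<'E'
NEST=dict(o=[.586,.151,.070],yaw=10.2)
def nest():
    y=np.radians(NEST['yaw']); return np.array(NEST['o']),(R.from_euler('z',y)*R.from_euler('y',-np.radians(25))).as_matrix()
def N(p): o,M=nest(); return o+M@np.array(p)/1000
def unN(p): o,M=nest(); return (M.T@(np.array(p)-o))*1000
def Rn(): M=nest()[1]; return np.c_[M[:,1],M[:,0],-M[:,2]]      # tool x=ny, y=nx, z=-nz
def Rdown(yaw): # tool y along yaw dir, tool z down
    c,s=np.cos(np.radians(yaw)),np.sin(np.radians(yaw)); return np.array([[-s,c,0],[c,s,0],[0,0,-1.]])
def pose():
    s=monitor.sense();q=s['tool_rot'];return s['position'],R.from_quat([q[1],q[2],q[3],q[0]]).as_matrix(),s
def rows(p1,R1,n=None,p0=None,R0=None):
    if p0 is None: p0,R0,_=pose()
    w=R.from_matrix(R0.T@R1).as_rotvec()
    k=n or 1
    while 1:
        A=sum(R0@R.from_rotvec(w*i/k).as_matrix() for i in range(k))
        s=np.linalg.solve(A,np.array(p1)-p0)
        if n or (max(abs(s))<.0245 and max(abs(w))/k<.115 and np.linalg.norm(w)/k<.12): break
        k+=1
    print(k,'x',[(s/.025).round(3).tolist(),(w/k/.12).round(3).tolist()]); return k
E
python3 - <<'E'
from h import *
t=N([0,-160,93-19+70]);print(t,Rn().round(2));rows(t,Rn())
E
```

```text
[ 0.55443834 -0.01724815  0.20050832] [[-0.18  0.89  0.42]
 [ 0.98  0.16  0.07]
 [ 0.    0.42 -0.91]]
29 x [[0.971, 0.007, 0.079], [-0.104, 0.088, -0.398]]
```

Request:
{"op": "send_rows", "data": {"steps": [[[0.97, 0, 0.08], [-0.1, 0.09, -0.4]], [[0.97, 0, 0.08], [-0.1, 0.09, -0.4]], [[0.97, 0, 0.08], [-0.1, 0.09, -0.4]], [[0.97, 0, 0.08], [-0.1, 0.09, -0.4]], [[0.97, 0, 0.08], [-0.1, 0.09, -0.4]], [[0.97, 0, 0.08], [-0.1, 0.09, -0.4]], [[0.97, 0, 0.08], [-0.1, 0.09, -0.4]], [[0.97, 0, 0.08], [-0.1, 0.09, -0.4]]], "fingers": 50}}

```text
clock: 0.82
position: [0.3709, -0.4705, 0.2084]
tool_rot: [0.04, 0.932, 0.356, 0.051]
ft_force: [0.6, -0.2, -0.8]
grip_width: 0.543
grip_force: 0.0
```

Request:
{"op": "send_rows", "data": {"steps": [[[0.97, 0, 0.08], [-0.1, 0.09, -0.4]], [[0.97, 0, 0.08], [-0.1, 0.09, -0.4]], [[0.97, 0, 0.08], [-0.1, 0.09, -0.4]], [[0.97, 0, 0.08], [-0.1, 0.09, -0.4]], [[0.97, 0, 0.08], [-0.1, 0.09, -0.4]], [[0.97, 0, 0.08], [-0.1, 0.09, -0.4]], [[0.97, 0, 0.08], [-0.1, 0.09, -0.4]], [[0.97, 0, 0.08], [-0.1, 0.09, -0.4]]]}}

```text
clock: 1.48
position: [0.4924, -0.32, 0.208]
tool_rot: [0.078, 0.841, 0.525, 0.099]
ft_force: [0.2, 0.4, -0.4]
grip_width: 0.536
grip_force: 0.0
```

Request:
{"op": "send_rows", "data": {"steps": [[[0.97, 0, 0.08], [-0.1, 0.09, -0.4]], [[0.97, 0, 0.08], [-0.1, 0.09, -0.4]], [[0.97, 0, 0.08], [-0.1, 0.09, -0.4]], [[0.97, 0, 0.08], [-0.1, 0.09, -0.4]], [[0.97, 0, 0.08], [-0.1, 0.09, -0.4]], [[0.97, 0, 0.08], [-0.1, 0.09, -0.4]], [[0.97, 0, 0.08], [-0.1, 0.09, -0.4]], [[0.97, 0, 0.08], [-0.1, 0.09, -0.4]]]}}

```text
clock: 2.15
position: [0.5488, -0.135, 0.2074]
tool_rot: [0.113, 0.716, 0.674, 0.143]
ft_force: [0.4, -0.2, 0.0]
grip_width: 0.536
grip_force: 0.0
```

Request:
{"op": "send_rows", "data": {"steps": [[[0.97, 0, 0.08], [-0.1, 0.09, -0.4]], [[0.97, 0, 0.08], [-0.1, 0.09, -0.4]], [[0.97, 0, 0.08], [-0.1, 0.09, -0.4]], [[0.97, 0, 0.08], [-0.1, 0.09, -0.4]], [[0.97, 0, 0.08], [-0.1, 0.09, -0.4]], [[0, 0, 0], [0, 0, 0]]]}}

```text
clock: 2.65
position: [0.5462, -0.0117, 0.202]
tool_rot: [0.131, 0.622, 0.754, 0.168]
ft_force: [-0.4, -0.0, 0.2]
grip_width: 0.54
grip_force: 0.0
```

```bash
cat >> h.py <<'E'
def wdir(d,uv):
    K=d['camera_matrix'];uv=np.asarray(uv,float).reshape(-1,2);x=(uv[:,0]-K[0,2])/K[0,0];y=(uv[:,1]-K[1,2])/K[1,1]
    th=np.hypot(x,y);k=np.tan(th)/np.maximum(th,1e-9);return np.c_[x*k,y*k,np.ones(len(x))]
def wcam(d): M=cv2.Rodrigues(d['rvec'])[0];return M,-M.T@d['tvec'].ravel()
def wcloud(d):
    z=d['depth'];v,u=np.mgrid[:384,:512];P=wdir(d,np.c_[u.ravel(),v.ravel()])*z.reshape(-1,1)
    M,o=wcam(d);W=(P@M+o).reshape(384,512,3);W[z==0]=np.nan;return W
def wplane(d,uv,p0,n): # ray onto plane
    M,o=wcam(d);g=wdir(d,uv)@M;return o+g*(((np.array(p0)-o)@n)/(g@n))[:,None]
def wproj(d,p):
    M,o=wcam(d);c=(np.atleast_2d(p)-o)@M.T;r_=np.hypot(c[:,0],c[:,1]);th=np.arctan2(r_,c[:,2]);K=d['camera_matrix']
    return np.c_[c[:,0]/r_*th*K[0,0]+K[0,2],c[:,1]/r_*th*K[1,1]+K[1,2]]
E
python3 - <<'E'
from h import *
d=shot('wrist');im=d['frame'][...,::-1].copy();im=cv2.resize(im,(768,576))
for n,p in dict(bush=[0,38,0],hinge=[0,-103.7,22.7],handle=[0,-159.5,92.7],pad=[0,-43.7,.7]).items():
    u=wproj(d,N(p))[0];print(n,u.round(1));cv2.circle(im,tuple(int(x) for x in u*1.5),4,(255,0,255),1)
cv2.imwrite('pics/w1.png',im)
print(unN(pose()[0]))
W=wcloud(d);P=W.reshape(-1,3);P=P[np.isfinite(P).all(1)];Q=(P-nest()[0])@nest()[1]*1000
q=Q[(abs(Q[:,0])<80)&(Q[:,1]>-150)&(Q[:,1]<80)&(abs(Q[:,2])<15)];print(np.histogram(q[:,2],np.arange(-15,16,1)))
h=cv2.cvtColor(d['frame'],cv2.COLOR_RGB2HSV);m=((h[...,0]<8)|(h[...,0]>172))&(h[...,1]>150)
p=W[m];v,u=np.nonzero(m);k=(np.hypot(*(p[:,:2]-[.58,0]).T)<.09)&(p[:,2]>.08);p=(p[k]-nest()[0])@nest()[1]*1000;o=np.argsort(p[:,1]);print(len(p));print(np.c_[u[k],v[k],p][o][::max(1,len(p)//25)].round(0).astype(int))
E
```

```text
bush [262.1   9.4]
hinge [261.3 138.2]
handle [261.7 214.6]
pad [261.6  80.8]
[  -5.51155557 -154.73752483  148.67793588]
(array([   2,    2,    3,    3,    1,    4,    7,   14,  180, 1787, 4505,
       3316,  705,  540,  976,  786,  322,   46,    1,    2,    8,   74,
        275,  409,  196,   29,    3,    5,   10,   11]), array([-15, -14, -13, -12, -11, -10,  -9,  -8,  -7,  -6,  -5,  -4,  -3,
        -2,  -1,   0,   1,   2,   3,   4,   5,   6,   7,   8,   9,  10,
        11,  12,  13,  14,  15]))
1215
[[ 260  232   -1 -176   88]
 [ 265  229    3 -173   90]
 [ 261  227    0 -171   91]
 [ 256  225   -4 -169   92]
 [ 264  222    2 -167   89]
 [ 253  219   -7 -165   87]
 [ 260  217   -1 -163   87]
 [ 266  214    4 -162   84]
 [ 252  211   -8 -160   82]
 [ 301  259   20 -159  173]
 [ 264  208    2 -157   82]
 [ 254  205   -6 -155   80]
 [ 267  202    5 -153   77]
 [ 255  200   -5 -152   78]
 [ 254  197   -6 -150   75]
 [ 258  195   -3 -148   76]
 [ 265  192    3 -146   73]
 [ 269  188    6 -144   66]
 [ 265  187    3 -142   71]
 [ 260  184   -1 -140   69]
 [ 266  181    4 -138   67]
 [ 269  177    7 -135   60]
 [ 269  174    7 -133   57]
 [ 263  173    1 -131   64]
 [ 256  170   -5 -129   63]
 [ 260  166   -1 -126   59]]
```

View pics/w1.png

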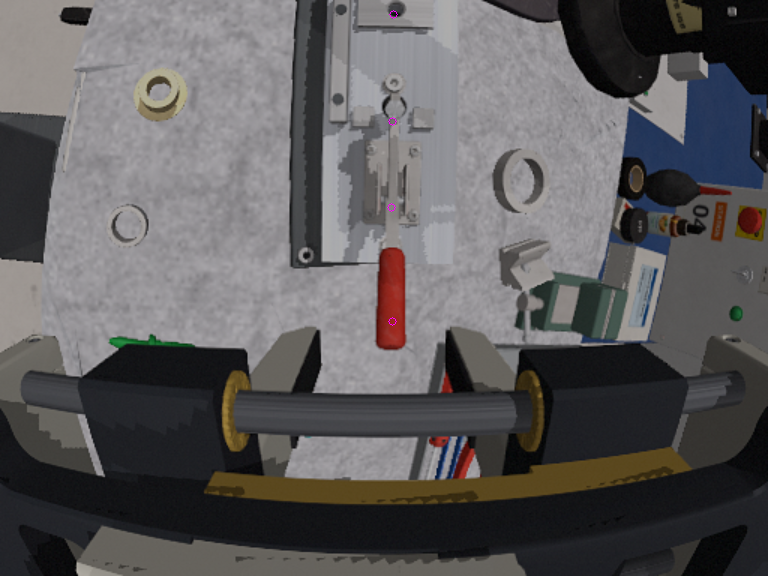

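```bash
sed -i 's/^NEST=.*/NEST=dict(o=[.5872,.1525,.070],yaw=9.6)/' h.py; python3 - <<'E'
from h import *
t=N([0,-170,60]);rows(t,Rn())
# arc rows about hinge; angle steps
h=np.array([-103.7,22.7]);v=np.array([-170,79])-h
print(np.hypot(*v),np.degrees(np.arctan2(v[1],v[0])))
a0=np.arctan2(v[1],v[0]);n=16;an=a0+np.linspace(0,np.radians(64),n+1);p=np.c_[np.cos(an),np.sin(an)]*np.hypot(*v)
dd=np.diff(p,axis=0)/25;print(np.c_[dd[:,0],-dd[:,1]].round(2).tolist())
E
```

```text
4 x [[-0.144, 0.056, 0.884], [-0.014, -0.042, 0.036]]
86.9791929141677 139.66306859206742
[[-0.15, 0.19], [-0.14, 0.2], [-0.12, 0.21], [-0.11, 0.22], [-0.09, 0.22], [-0.08, 0.23], [-0.06, 0.24], [-0.04, 0.24], [-0.03, 0.24], [-0.01, 0.24], [0.01, 0.24], [0.02, 0.24], [0.04, 0.24], [0.06, 0.24], [0.07, 0.23], [0.09, 0.23]]
```

Request:
{"op": "send_rows", "data": {"steps": [[[-0.14, 0.06, 0.88], [-0.01, -0.04, 0.04]], [[-0.14, 0.06, 0.88], [-0.01, -0.04, 0.04]], [[-0.14, 0.06, 0.88], [-0.02, -0.04, 0.03]], [[-0.14, 0.05, 0.88], [-0.01, -0.04, 0.03]], [[0, 0, 0], [0, 0, 0]]]}}

```text
clock: 3.12
position: [0.5895, -0.0214, 0.1203]
tool_rot: [0.137, 0.632, 0.745, 0.163]
ft_force: [0.0, 0.3, -0.3]
grip_width: 0.534
grip_force: 0.0
```

Request:
{"op": "send_rows", "data": {"steps": [[[0, 0, 0], [0, 0, 0]], [[0, 0, 0], [0, 0, 0]], [[0, 0, 0], [0, 0, 0]], [[0, 0, 0], [0, 0, 0]], [[0, 0, 0], [0, 0, 0]], [[0, 0, 0], [0, 0, 0]]], "fingers": 0, "newtons": 5}}

```text
clock: 3.62
position: [0.5897, -0.0215, 0.125]
tool_rot: [0.139, 0.631, 0.745, 0.164]
ft_force: [-10.9, -6.0, 0.5]
grip_width: 0.197
grip_force: 5.0
```

Request:
{"op": "send_rows", "data": {"steps": [[[-0.15, -0.06, 0.19], [0, 0, 0]], [[-0.14, 0, 0.2], [0, 0, 0]], [[-0.12, 0, 0.21], [0, 0, 0]], [[-0.11, 0, 0.22], [0, 0, 0]], [[-0.09, 0, 0.22], [0, 0, 0]], [[-0.08, 0, 0.23], [0, 0, 0]], [[-0.06, 0, 0.24], [0, 0, 0]], [[-0.04, 0, 0.24], [0, 0, 0]]]}}

```text
clock: 4.28
position: [0.6109, -0.0376, 0.0844]
tool_rot: [0.139, 0.631, 0.745, 0.165]
ft_force: [-4.8, -0.2, -0.3]
grip_width: 0.188
grip_force: 5.0
```

Request:
{"op": "send_rows", "data": {"steps": [[[-0.03, -0.03, 0.24], [0, 0, 0]], [[-0.01, 0, 0.24], [0, 0, 0]], [[0.01, 0, 0.24], [0, 0, 0]], [[0.02, 0, 0.24], [0, 0, 0]], [[0.04, 0, 0.24], [0, 0, 0]], [[0.06, 0, 0.24], [0, 0, 0]]]}}

```text
clock: 4.78
position: [0.6256, -0.0329, 0.0517]
tool_rot: [0.14, 0.631, 0.745, 0.165]
ft_force: [-3.5, -2.6, 0.1]
grip_width: 0.183
grip_force: 5.0
```

Request:
{"op": "send_rows", "data": {"steps": [[[0.07, 0, 0.23], [0, 0, 0]], [[0.08, 0, 0.23], [0, 0, 0]]]}}

```text
clock: 4.95
position: [0.6297, -0.0281, 0.0413]
tool_rot: [0.14, 0.631, 0.745, 0.165]
ft_force: [-6.6, -2.0, 5.4]
grip_width: 0.185
grip_force: 5.0
```

```bash
python3 - <<'E'
from h import *
p,M,s=pose();print(unN(p-M[:,2]*.0188),s['ft_force'])
d=shot('wrist');cv2.imwrite('pics/w2.png',cv2.resize(d['frame'][:300,100:480,::-1],(760,600)))
E
```

```text
[  -1.47532996 -185.15264999  -12.21864217] [-6.57036461 -1.95790985  5.37165218]
```

View pics/w2.png

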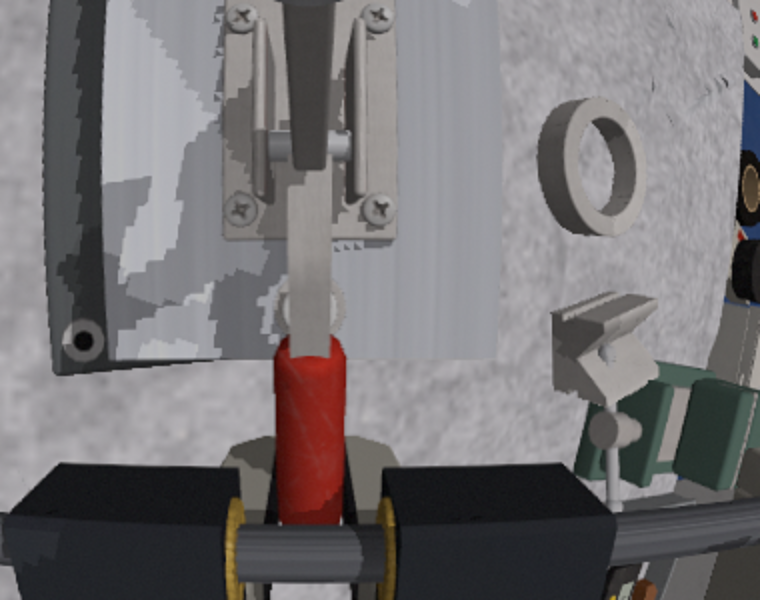

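Request:
{"op": "send_rows", "data": {"steps": [[[0.1, 0, 0.22], [0, 0, 0]], [[0, 0, 0], [0, 0, 0]]]}}

```text
clock: 5.17
position: [0.6315, -0.0249, 0.0363]
tool_rot: [0.14, 0.631, 0.745, 0.165]
ft_force: [0.7, -2.0, -3.4]
grip_width: 0.188
grip_force: 5.0
```

```bash
python3 - <<'E'
from h import *
p,M,s=pose();print(unN(p-M[:,2]*.0188),s['ft_force'])
E
```

```text
[  -1.50528178 -182.31570716  -17.6630353 ] [ 0.66439413 -1.9796214  -3.40720192]
```

Request:
{"op": "send_rows", "data": {"steps": [[[0, 0, 0], [0, 0, 0]], [[0, 0, 0], [0, 0, 0]], [[0, 0, 0], [0, 0, 0]], [[0, 0, -0.5], [0, 0, 0]], [[0, 0, -0.9], [0, 0, 0]], [[0, 0, -0.9], [0, 0, 0]], [[0, 0, -0.9], [0, 0, 0]], [[0, 0, -0.9], [0, 0, 0]]], "fingers": 45}}

```text
clock: 5.83
position: [0.5883, -0.0326, 0.1311]
tool_rot: [0.14, 0.631, 0.745, 0.165]
ft_force: [-0.0, 0.7, 0.2]
grip_width: 0.481
grip_force: 0.0
```

Request:
{"op": "send_rows", "data": {"steps": [[[-0.2, 0, -0.9], [0, 0, 0]], [[-0.2, 0, -0.9], [0, 0, 0]], [[-0.2, 0, -0.9], [0, 0, 0]], [[0, 0, 0], [0, 0, 0]], [[0, 0, 0], [0, 0, 0]]]}}

```text
clock: 6.25
position: [0.5641, -0.0527, 0.1933]
tool_rot: [0.142, 0.631, 0.745, 0.166]
ft_force: [-0.5, -0.7, 0.4]
grip_width: 0.487
grip_force: 0.0
```

```bash
python3 - <<'E'
from h import *
d=shot('wrist')
W=wcloud(d);Q=((W-nest()[0])@nest()[1]*1000)
h=cv2.cvtColor(d['frame'],cv2.COLOR_RGB2HSV);m=((h[...,0]<8)|(h[...,0]>172))&(h[...,1]>150)
q=Q[m];q=q[(abs(q[:,0])<15)&(q[:,1]<-100)&(q[:,1]>-230)&(q[:,2]<100)];print(len(q));o=np.argsort(q[:,2]);print(q[o][::max(1,len(q)//15)].round(0).astype(int).tolist())
q=Q.reshape(-1,3);q=q[(abs(q[:,0])<6)&(q[:,1]<-50)&(q[:,1]>-125)&(q[:,2]>35)&(q[:,2]<130)];print(len(q));o=np.argsort(q[:,2]);print(q[o][::max(1,len(q)//20)].round(0).astype(int).tolist())
print('base',pose()[0])
# tube/hole positions
c=shot('scene');C=cloud(c);q=((C-nest()[0])@nest()[1]*1000).reshape(-1,3);q=q[(abs(q[:,0])<10)&(q[:,1]<-50)&(q[:,1]>-125)&(q[:,2]>35)&(q[:,2]<130)];o=np.argsort(q[:,2]);print(len(q),q[o][::max(1,len(q)//20)].round(0).astype(int).tolist())
b=wproj(d,N([0,38,0]))[0];print(b)
cv2.imwrite('pics/w3.png',np.hstack([cv2.resize(d['frame'][0:150,200:330,::-1],(400,460),interpolation=2),cv2.resize(c['frame'][180:290,150:246,::-1],(400,460),interpolation=2)]))
E
```

```text
783
[[7, -187, -6], [5, -188, -1], [-5, -188, 0], [6, -178, 2], [4, -180, 3], [7, -160, 5], [-1, -176, 6], [4, -172, 8], [6, -155, 9], [-4, -164, 11], [-6, -156, 12], [0, -158, 14], [0, -154, 15], [2, -150, 17], [-6, -143, 18], [-1, -145, 21]]
760
[[2, -102, 36], [-3, -98, 46], [2, -95, 56], [1, -93, 66], [3, -65, 76], [-3, -63, 78], [-5, -54, 78], [-4, -59, 79], [3, -60, 79], [-3, -70, 80], [-3, -72, 80], [2, -79, 81], [-4, -84, 82], [-4, -85, 84], [5, -91, 86], [3, -87, 87], [2, -87, 88], [-3, -76, 89], [-3, -83, 90], [1, -80, 91]]
base [ 0.56331078 -0.05224067  0.19135153]
94 [[-4, -98, 36], [-4, -93, 47], [-4, -97, 54], [-3, -91, 57], [-4, -92, 63], [-4, -90, 70], [4, -57, 73], [-3, -81, 75], [-6, -61, 78], [5, -62, 78], [-3, -77, 79], [-2, -63, 80], [-3, -82, 80], [1, -56, 81], [3, -57, 81], [-4, -88, 82], [1, -59, 83], [-2, -82, 84], [-5, -91, 87], [-1, -94, 88], [-4, -86, 89], [-3, -77, 89], [-2, -81, 90], [2, -83, 91]]
[252.66325876 -34.76425037]
```

View pics/w3.png

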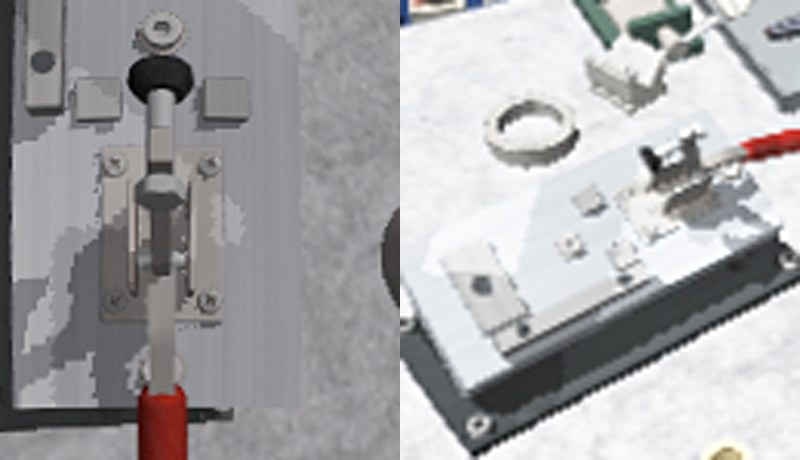

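```bash
python3 - <<'E'
from h import *
rows([.613,-.285,.17],Rdown(4))
E
```

```text
10 x [[-0.951, 0.065, 0.096], [0.363, -0.018, 0.078]]
```

Request:
{"op": "send_rows", "data": {"steps": [[[-0.95, 0.06, 0.1], [0.36, -0.02, 0.08]], [[-0.95, 0.06, 0.1], [0.36, -0.02, 0.08]], [[-0.95, 0.06, 0.1], [0.36, -0.02, 0.08]], [[-0.95, 0.06, 0.1], [0.36, -0.02, 0.08]], [[-0.95, 0.06, 0.1], [0.36, -0.02, 0.08]], [[-0.95, 0.07, 0.1], [0.36, -0.02, 0.08]], [[-0.95, 0.07, 0.1], [0.36, -0.02, 0.08]], [[-0.95, 0.07, 0.1], [0.36, -0.02, 0.08]]], "fingers": 60}}

```text
clock: 7.02
position: [0.6052, -0.2383, 0.1721]
tool_rot: [0.028, 0.675, 0.736, 0.033]
ft_force: [0.3, -0.3, -0.1]
grip_width: 0.647
grip_force: 0.0
```

Request:
{"op": "send_rows", "data": {"steps": [[[-0.95, 0.06, 0.1], [0.36, -0.02, 0.08]], [[-0.95, 0.06, 0.1], [0.36, -0.02, 0.08]], [[0, 0, 0], [0, 0, 0]], [[0, 0, 0], [0, 0, 0]]]}}

```text
clock: 7.35
position: [0.6121, -0.2848, 0.1658]
tool_rot: [-0.0, 0.683, 0.73, 0.0]
ft_force: [1.4, 0.5, -0.5]
grip_width: 0.645
grip_force: 0.0
```

```bash
python3 - <<'E'
from h import *
d=shot('wrist');W=wcloud(d);p,M,s=pose();print(p,M.round(3).tolist())
P=W.reshape(-1,3);k=np.isfinite(P).all(1)&(np.hypot(P[:,0]-.613,P[:,1]+.277)<.09)
print(np.histogram(P[k][:,2],np.arange(-.01,.06,.002)))
m=(np.nan_to_num(W[...,2])>.0045)&(np.nan_to_num(W[...,2])<.055)&(np.hypot(W[...,0]-.613,W[...,1]+.277)<.08)
t=W[m&(W[...,2]>.042)][:,:2]*1000;print('tube',len(t),cv2.minEnclosingCircle(np.float32(t)))
q=W[m&(W[...,2]<.013)][:,:2]*1000;print('plate',len(q),q.min(0),q.max(0),cv2.minAreaRect(np.float32(q)))
x0=wproj(d,[.613,-.277,.008])[0].astype(int);print(x0)
cv2.imwrite('pics/w4.png',cv2.resize(d['frame'][...,::-1],(800,600)))
E
```

```text
[ 0.61221381 -0.28413222  0.16712709] [[-0.068, 0.998, 0.002], [0.998, 0.068, 0.0], [0.0, 0.002, -1.0]]
(array([   0,    0,    0,    3,   15,  815, 5746, 5659, 1201, 3432,  250,
         26,    9,   16,   25,    9,   20,   16,   18,   19,   15,   24,
         17,   23,   12,   28,   18,   80,  198,    6,    0,    0,    0,
          0]), array([-0.01 , -0.008, -0.006, -0.004, -0.002,  0.   ,  0.002,  0.004,
        0.006,  0.008,  0.01 ,  0.012,  0.014,  0.016,  0.018,  0.02 ,
        0.022,  0.024,  0.026,  0.028,  0.03 ,  0.032,  0.034,  0.036,
        0.038,  0.04 ,  0.042,  0.044,  0.046,  0.048,  0.05 ,  0.052,
        0.054,  0.056,  0.058]))
tube 302 ((612.7669067382812, -272.3616638183594), 15.885045051574707)
plate 7938 [ 534.46464364 -344.39856352] [ 692.91450891 -197.79130125] ((613.5196533203125, -270.8067932128906), (158.22567749023438, 145.45530700683594), 1.5377520322799683)
[255 171]
```

View pics/w4.png

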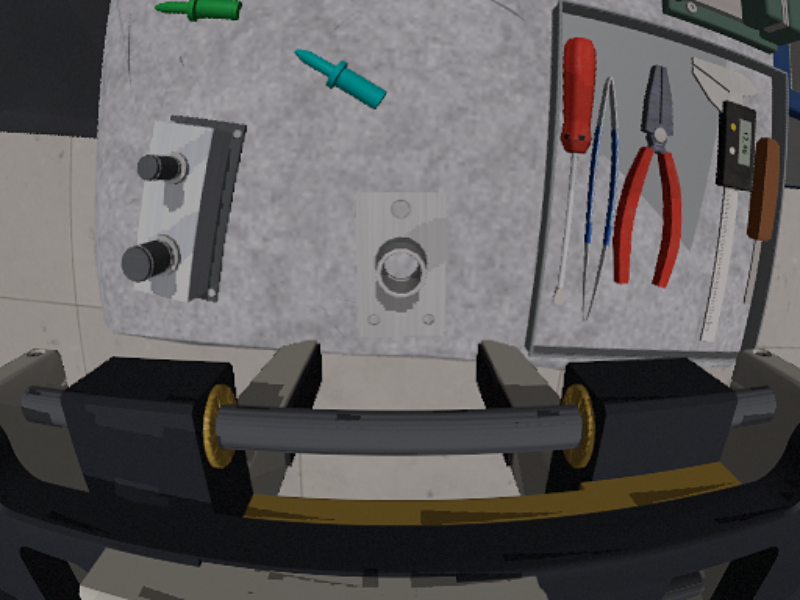

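```bash
python3 - <<'E'
from h import *
d=load('wrist');k=.64;n=[0,0,1]
f=lambda L,z:(wplane(d,np.array(L)*k,[0,0,z],n)*1000).round(1)[:,:2]
print('corners LT RT LB RB,hole,bolts',f([[357,192],[446,192],[359,336],[443,337],[400.5,208.5],[374,320],[428,320]],.008).tolist())
print('tube',f([[401,270]],.046))
g=cv2.cvtColor(d['frame'],cv2.COLOR_RGB2GRAY)
c=cv2.HoughCircles(cv2.resize(g,None,fx=3,fy=3,interpolation=2)[330:640,620:920],cv2.HOUGH_GRADIENT,1,20,param1=80,param2=18,minRadius=10,maxRadius=60);c=c[0];print([(f([[ (a+620+1)/3/k-0,(b+330+1)/3/k]],.008).tolist(),f([[ (a+620+1)/3/k,(b+330+1)/3/k]],.046).tolist(),round(rr/3,1)) for a,b,rr in c[:6]])
# pins: grip tops and collars
print('slim top/collar',f([[146,166]],.081),f([[178,166]],.045),'thick',f([[137,264]],.081))
E
```

```text
corners LT RT LB RB,hole,bolts [[579.8, -224.7], [641.6, -220.5], [586.4, -329.4], [648.5, -326.1], [610.8, -234.4], [596.9, -316.3], [636.2, -313.7]]
tube [[ 613.3 -270.8]]
[([[614.8, -280.2]], [[614.0, -272.8]], np.float32(15.7)), ([[614.6, -271.9]], [[613.8, -265.5]], np.float32(15.7)), ([[611.0, -235.2]], [[610.6, -233.0]], np.float32(6.2)), ([[613.1, -288.3]], [[612.5, -279.9]], np.float32(8.7)), ([[621.2, -276.0]], [[619.6, -269.1]], np.float32(8.9)), ([[607.3, -273.2]], [[607.3, -266.6]], np.float32(6.7))]
slim top/collar [[ 457.8 -209.6]] [[ 461.9 -209.2]] thick [[ 450.5 -269.2]]
```

```bash
python3 - <<'E'
from h import *
rows([.6135,-.2728,.05],Rdown(3.7),6)
rows([.6135,-.2728,.013],Rdown(3.7),3,np.array([.6135,-.2728,.05]),Rdown(3.7))
E
```

```text
6 x [[0.075, 0.013, 0.781], [0.002, -0.0, 0.004]]
3 x [[0.0, 0.0, 0.493], [0.0, 0.0, 0.0]]
```

Request:
{"op": "send_rows", "data": {"steps": [[[0.08, 0.01, 0.78], [0, 0, 0]], [[0.08, 0.01, 0.78], [0, 0, 0]], [[0.08, 0.01, 0.78], [0, 0, 0]], [[0.07, 0.01, 0.78], [0, 0, 0]], [[0.07, 0.01, 0.78], [0, 0, 0]], [[0.07, 0.02, 0.78], [0, 0, 0]], [[0, 0, 0], [0, 0, 0]]]}}

```text
clock: 7.98
position: [0.6111, -0.2706, 0.0481]
tool_rot: [-0.001, 0.682, 0.731, 0.0]
ft_force: [-0.6, 0.2, -0.6]
grip_width: 0.644
grip_force: 0.0
```

Request:
{"op": "send_rows", "data": {"steps": [[[0, 0, 0.5], [0, 0, 0]], [[0, 0, 0.5], [0, 0, 0]], [[0, 0, 0.45], [0, 0, 0]], [[0, 0, 0], [0, 0, 0]]]}}

```text
clock: 8.32
position: [0.6127, -0.2732, 0.0139]
tool_rot: [0.001, 0.683, 0.731, 0.0]
ft_force: [-0.3, 0.5, -1.1]
grip_width: 0.642
grip_force: 0.0
```

Request:
{"op": "send_rows", "data": {"steps": [[[0, 0, 0], [0, 0, 0]], [[0, 0, 0], [0, 0, 0]], [[0, 0, 0], [0, 0, 0]], [[0, 0, 0], [0, 0, 0]], [[0, 0, 0], [0, 0, 0]], [[0, 0, 0], [0, 0, 0]]], "fingers": 0, "newtons": 35}}

```text
clock: 8.82
position: [0.6142, -0.2744, 0.0174]
tool_rot: [0.002, 0.683, 0.73, 0.0]
ft_force: [-3.2, 0.6, 5.0]
grip_width: 0.332
grip_force: 35.0
```

```bash
python3 - <<'E'
from h import *
p0=np.array([.6135,-.2733,.014]);R0=Rdown(3.7);a=p0+[-.03,.0,.226]
rows(a,R0,None,p0,R0)
b=N([5,10,175]);print(b);rows(b,Rn(),None,a,R0)
E
```

```text
10 x [[0.008, -0.12, -0.904], [0.0, 0.0, 0.0]]
[0.5170779  0.15078176 0.23071695]
18 x [[0.953, -0.045, 0.016], [-0.202, 0.01, -0.047]]
```

Request:
{"op": "send_rows", "data": {"steps": [[[0, 0, -0.4], [0, 0, 0]], [[0, -0.12, -0.9], [0, 0, 0]], [[0, -0.12, -0.9], [0, 0, 0]], [[0, -0.12, -0.9], [0, 0, 0]], [[0, -0.12, -0.9], [0, 0, 0]], [[0, -0.12, -0.9], [0, 0, 0]], [[0, -0.12, -0.9], [0, 0, 0]], [[0, -0.12, -0.9], [0, 0, 0]]]}}

```text
clock: 9.48
position: [0.5918, -0.2746, 0.1845]
tool_rot: [0.001, 0.683, 0.731, 0.001]
ft_force: [1.7, -0.5, -5.6]
grip_width: 0.329
grip_force: 35.0
```

Request:
{"op": "send_rows", "data": {"steps": [[[0, -0.12, -0.9], [0, 0, 0]], [[0, -0.12, -0.9], [0, 0, 0]], [[0, -0.12, -0.5], [0, 0, 0]], [[0, 0, 0], [0, 0, 0]]]}}

```text
clock: 9.82
position: [0.5844, -0.2763, 0.2455]
tool_rot: [0.005, 0.683, 0.73, 0.001]
ft_force: [0.3, -0.5, -5.4]
grip_width: 0.328
grip_force: 35.0
```

Request:
{"op": "send_rows", "data": {"steps": [[[0.95, -0.05, 0.02], [-0.2, 0.01, -0.05]], [[0.95, -0.05, 0.02], [-0.2, 0.01, -0.05]], [[0.95, -0.05, 0.02], [-0.2, 0.01, -0.05]], [[0.95, -0.05, 0.02], [-0.2, 0.01, -0.05]], [[0.95, -0.05, 0.02], [-0.2, 0.01, -0.05]], [[0.95, -0.05, 0.02], [-0.2, 0.01, -0.05]], [[0.95, -0.05, 0.02], [-0.2, 0.01, -0.05]], [[0.95, -0.05, 0.02], [-0.2, 0.01, -0.05]]]}}

```text
clock: 10.48
position: [0.5557, -0.0857, 0.2342]
tool_rot: [0.063, 0.662, 0.743, 0.074]
ft_force: [0.5, 0.2, -4.6]
grip_width: 0.326
grip_force: 35.0
```

Request:
{"op": "send_rows", "data": {"steps": [[[0.95, -0.05, 0.02], [-0.2, 0.01, -0.05]], [[0.95, -0.05, 0.02], [-0.2, 0.01, -0.05]], [[0.95, -0.05, 0.02], [-0.2, 0.01, -0.05]], [[0.95, -0.05, 0.02], [-0.2, 0.01, -0.05]], [[0.95, -0.05, 0.02], [-0.2, 0.01, -0.05]], [[0.95, -0.05, 0.02], [-0.2, 0.01, -0.05]], [[0.95, -0.05, 0.02], [-0.2, 0.01, -0.05]], [[0.95, -0.05, 0.02], [-0.2, 0.01, -0.05]]]}}

```text
clock: 11.15
position: [0.521, 0.1009, 0.2277]
tool_rot: [0.124, 0.634, 0.749, 0.146]
ft_force: [-0.2, -0.1, -5.4]
grip_width: 0.331
grip_force: 35.0
```

Request:
{"op": "send_rows", "data": {"steps": [[[0.95, -0.05, 0.02], [-0.2, 0.01, -0.05]], [[0.95, -0.05, 0.02], [-0.2, 0.01, -0.05]], [[0, 0, 0], [0, 0, 0]], [[0, 0, 0], [0, 0, 0]]]}}

```text
clock: 11.48
position: [0.5109, 0.1474, 0.2257]
tool_rot: [0.139, 0.626, 0.75, 0.163]
ft_force: [0.3, -0.4, -6.1]
grip_width: 0.329
grip_force: 35.0
```

```bash
python3 - <<'E'
from h import *
d=shot('wrist');p,M,s=pose();print(p,unN(p),R.from_matrix(Rn().T@M).as_rotvec(degrees=True),s['ft_force'])
print(wproj(d,[N([0,38,0]),N([0,0,0]),N([0,-103.7,0])]))
cv2.imwrite('pics/w5.png',cv2.resize(d['frame'][...,::-1],(800,600),interpolation=2))
E
```

```text
[0.51156439 0.1465766  0.22628238] [ -2.43667719   6.77320587 173.57477135] [ 0.20102294 -0.01098462 -0.67449057] [-0.38972022 -0.79412432 -6.03475355]
[[257.90652641 150.04684073]
 [257.44191447 182.35122671]
 [256.22146037 261.53721233]]
```

View pics/w5.png

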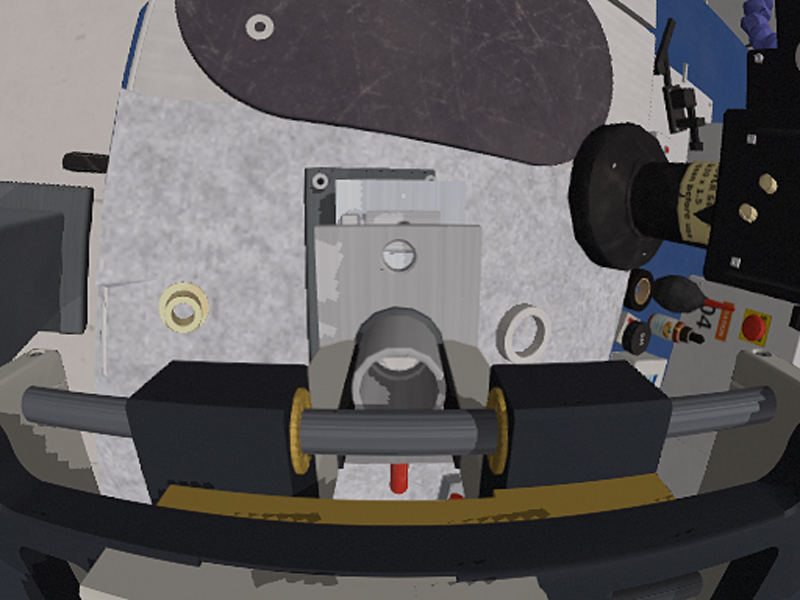

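Request:
{"op": "send_rows", "data": {"steps": [[[-0.8, 0, 0], [0, 0, 0.1]], [[-0.4, 0, 0], [0, 0, 0]], [[0, 0, 0], [0, 0, 0]], [[0, 0, 0], [0, 0, 0]]]}}

```text
clock: 11.87
position: [0.518, 0.1153, 0.2277]
tool_rot: [0.139, 0.632, 0.744, 0.164]
ft_force: [0.1, 0.1, -5.5]
grip_width: 0.326
grip_force: 35.0
```

```bash
python3 - <<'E'
from h import *
d=shot('wrist');p,M,s=pose();print(p,unN(p),R.from_matrix(Rn().T@M).as_rotvec(degrees=True))
print(wproj(d,[N([0,38,0]),N([0,0,0])]))
g=cv2.cvtColor(d['frame'],cv2.COLOR_RGB2GRAY)
a=cv2.resize(d['frame'][95:175,190:320,::-1],None,fx=6,fy=6,interpolation=2);cv2.imwrite('pics/w6.png',a)
E
```

```text
[0.51797995 0.11590343 0.2278657 ] [ -0.67055006 -24.54033201 174.4982099 ] [ 0.0733787  -0.07073628  0.21781766]
[[254.82302859 121.05261022]
 [254.98753581 153.99729997]]
```

View pics/w6.png

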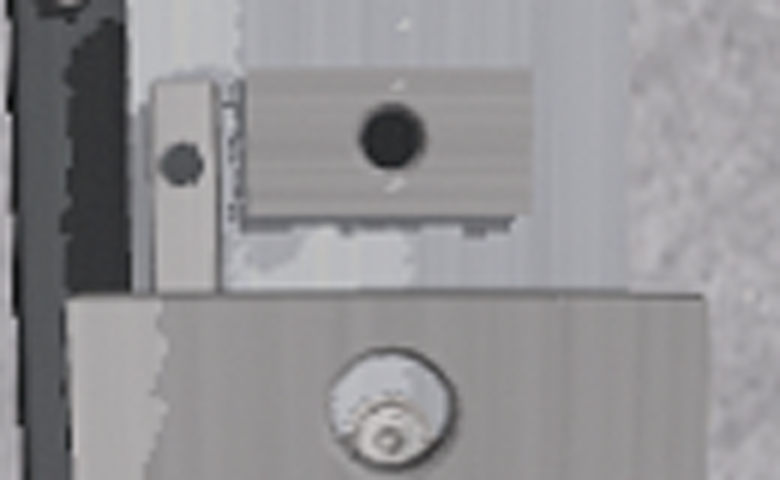

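```bash
python3 - <<'E'
from h import *
d=load('wrist');p,M,s=pose();W=wcloud(d)
px=lambda x,y:[190+(x+.5)/6-.5,95+(y+.5)/6-.5]
o,Mn=nest();nz=Mn[:,2]
b=wplane(d,[px(392,136)],[0,0,.07],[0,0,1])[0];print('bush',b,unN(b),'depth says',np.nanmedian(((W[108:130,232:245]-o)@Mn*1000)[...,2]))
# flange plate top in tool frame from depth
T=((W-p)@M*1000);q=T[148:158,215:300].reshape(-1,3);print('plate top tool z',np.nanmedian(q[:,2]),np.nanstd(q[:,2]))
for zt in(4,6,8):
    f=lambda x,y:((wplane(d,[px(x,y)],p+M[:,2]*zt/1000,M[:,2])[0]-p)@M*1000).round(1)
    print(zt,'hole',f(392,407),'corners',f(67,296),f(706,296))
f=lambda x,y:unN(wplane(d,[px(x,y)],o,nz)[0]).round(1)
print('pad corners',f(245,67),f(532,67),f(245,215),f(530,215))
print('ledge',f(155,80),f(217,80),f(155,290),f(217,290))
E
```

```text
bush [0.58027509 0.19428888 0.07      ] [ 0.12792063 42.35852616 -0.05965037] depth says 1.0254904527791677
plate top tool z 8.696392525992012 36.82142827987342
4 hole [41.5  0.7  4. ] corners [ 52.6 -30.7   4. ] [52.5 31.   4. ]
6 hole [41.1  0.7  6. ] corners [ 52.4 -31.1   6. ] [52.3 31.3  6. ]
8 hole [40.8  0.7  8. ] corners [ 52.2 -31.4   8. ] [52.1 31.7  8. ]
pad corners [-27.6  55.9  -0. ] [26.6 55.6 -0. ] [-27.9  27.5   0. ] [26.3 27.3  0. ]
ledge [-44.8  53.8  -0. ] [-32.9  53.5  -0. ] [-45.6  13.4   0. ] [-33.6  13.2   0. ]
```

```bash
sed -i 's/^NEST=.*/NEST=dict(o=[.5863,.1568,.070],yaw=9.1)/' h.py; cat >> h.py <<'E'
def fl(x,y,z): return N([x-.3,y-2.4,z+17])
E
python3 - <<'E'
from h import *
p,M,s=pose();print(unN(p))
a=fl(3,8,100);rows(a,Rn(),4)
b=fl(3,8,25);rows(b,Rn(),4,a,Rn());rows(fl(3,0,12),Rn(),2,b,Rn())
E
```

```text
[ -0.28484724 -29.57647077 174.31835372]
4 x [[0.351, 0.031, 0.574], [-0.003, -0.005, 0.009]]
4 x [[0.0, -0.0, 0.75], [0.0, 0.0, 0.0]]
2 x [[-0.16, -0.0, 0.26], [0.0, 0.0, 0.0]]
```

Request:
{"op": "send_rows", "data": {"steps": [[[0.35, 0.03, 0.57], [0, 0, 0.01]], [[0.35, 0.03, 0.57], [0, 0, 0.01]], [[0.35, 0.03, 0.57], [0, 0, 0.01]], [[0.35, 0.03, 0.57], [0, 0, 0.01]], [[0, 0, 0.75], [0, 0, 0]], [[0, 0, 0.75], [0, 0, 0]], [[0, 0, 0], [0, 0, 0]], [[0, 0, 0], [0, 0, 0]]]}}

```text
clock: 12.58
position: [0.5531, 0.1584, 0.1422]
tool_rot: [0.138, 0.633, 0.744, 0.164]
ft_force: [-0.6, -0.5, -5.9]
grip_width: 0.33
grip_force: 35.0
```

```bash
python3 - <<'E'
from h import *
p,M,s=pose();print(unN(p),R.from_matrix(Rn().T@M).as_rotvec(degrees=True))
b=fl(3,8,25);rows(b,Rn(),2);rows(fl(3,0,12),Rn(),2,b,Rn())
E
```

```text
[ 0.99381539  6.84233946 79.16985667] [ 0.24015767  0.18292171 -0.08089964]
2 x [[-0.027, 0.036, 0.743], [-0.017, -0.013, 0.006]]
2 x [[-0.16, -0.0, 0.26], [0.0, 0.0, 0.0]]
```

Request:
{"op": "send_rows", "data": {"steps": [[[-0.03, 0.04, 0.74], [-0.02, 0, 0]], [[-0.03, 0.04, 0.74], [0, 0, 0]], [[-0.16, 0, 0.26], [0, 0, 0]], [[-0.16, 0, 0.26], [0, 0, 0]], [[0, 0, 0], [0, 0, 0]], [[0, 0, 0], [0, 0, 0]]]}}

```text
clock: 13.08
position: [0.5787, 0.1524, 0.1003]
tool_rot: [0.14, 0.633, 0.743, 0.167]
ft_force: [-0.6, 0.6, -6.4]
grip_width: 0.329
grip_force: 35.0
```

```bash
python3 - <<'E'
from h import *
p,M,s=pose();print(unN(p),R.from_matrix(Rn().T@M).as_rotvec(degrees=True),s['ft_force'])
rows(fl(3,0,1),Rn(),3)
d=shot('wrist')
cv2.imwrite('pics/w7.png',cv2.resize(d['frame'][95:195,190:320,::-1],None,fx=6,fy=6,interpolation=2))
E
```

```text
[ 5.39575546 -3.09742377 30.95417448] [-0.14566347  0.1650185  -0.03898448] [-0.57021826  0.63174742 -6.35888522]
3 x [[0.009, -0.036, 0.173], [0.007, -0.008, 0.002]]
```

View pics/w7.png

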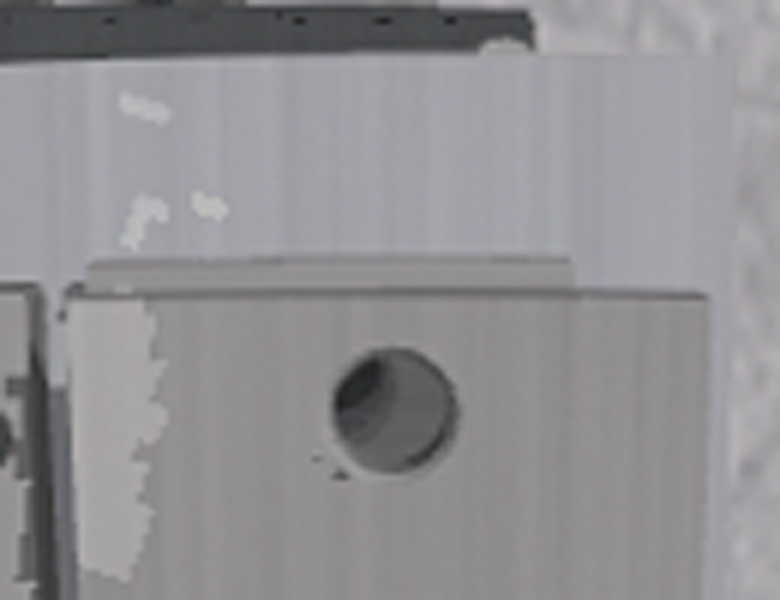

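Request:
{"op": "send_rows", "data": {"steps": [[[0.01, -0.03, 0.17], [0, 0, 0]], [[0.01, -0.03, 0.17], [0, 0, 0]], [[0.01, -0.03, 0.1], [0, 0, 0]], [[0, 0, 0], [0, 0, 0]]]}}

```text
clock: 13.47
position: [0.5804, 0.154, 0.0877]
tool_rot: [0.14, 0.633, 0.744, 0.166]
ft_force: [0.4, -0.6, -5.7]
grip_width: 0.328
grip_force: 35.0
```

```bash
python3 - <<'E'
from h import *
p,M,s=pose();print(unN(p),R.from_matrix(Rn().T@M).as_rotvec(degrees=True),nest()[1].T@s['ft_force'],s['moment'])
E
```

```text
[ 1.79680218 -1.7996949  18.7341614 ] [-0.05042029  0.18250393 -0.08458361] [-2.14177636 -0.60844238 -5.2923543 ] [-0.13983563  0.61310637  0.0130157 ]
```

Request:
{"op": "send_rows", "data": {"steps": [[[0, 0, 0.06], [0, 0, 0]], [[0, 0, 0.04], [0, 0, 0]], [[0, 0, 0], [0, 0, 0]]]}}

```text
clock: 13.72
position: [0.5813, 0.1544, 0.0872]
tool_rot: [0.139, 0.632, 0.744, 0.166]
ft_force: [-19.2, -2.5, 12.1]
grip_width: 0.327
grip_force: 35.0
```

```bash
python3 - <<'E'
from h import *
p,M,s=pose();print(unN(p),nest()[1].T@s['ft_force'],s['moment'])
E
```

```text
[ 2.42904162 -1.61190545 17.80238733] [-12.399569     0.54756728  19.17205599] [-0.61031051  2.38036462 -0.0505334 ]
```

Request:
{"op": "send_rows", "data": {"steps": [[[0, 0, -0.03], [0, 0, 0]], [[0, -0.04, 0], [0, 0, 0]], [[0, -0.04, 0], [0, 0, 0]], [[0, 0, 0], [0, 0, 0]]]}}

```text
clock: 14.05
position: [0.5805, 0.154, 0.087]
tool_rot: [0.141, 0.632, 0.743, 0.167]
ft_force: [-0.1, 0.4, -1.2]
grip_width: 0.328
grip_force: 35.0
```

```bash
python3 - <<'E'
from h import *
p,M,s=pose();print(unN(p),nest()[1].T@s['ft_force'],s['moment'])
E
```

```text
[ 1.55750925 -1.89197513 17.97660766] [-0.55060414  0.41354256 -1.08267025] [-0.17453772  0.40545394  0.01377971]
```

Request:
{"op": "send_rows", "data": {"steps": [[[0, -0.04, 0], [0, 0, 0]], [[0, -0.04, 0], [0, 0, 0]], [[0, 0, 0], [0, 0, 0]]]}}

```text
clock: 14.3
position: [0.5785, 0.1536, 0.086]
tool_rot: [0.14, 0.632, 0.743, 0.167]
ft_force: [0.4, -0.2, 0.0]
grip_width: 0.329
grip_force: 35.0
```

```bash
python3 - <<'E'
from h import *
p,M,s=pose();print(unN(p),nest()[1].T@s['ft_force'],s['moment'])
d=shot('wrist');W=wcloud(d)
cv2.imwrite('pics/w8.png',cv2.resize(d['frame'][95:195,190:320,::-1],None,fx=6,fy=6,interpolation=2))
E
```

```text
[-0.66766876 -1.95276978 17.91122257] [ 0.28474461 -0.28530173 -0.13020496] [-0.29447868  0.24610444  0.03278849]
```

View pics/w8.png

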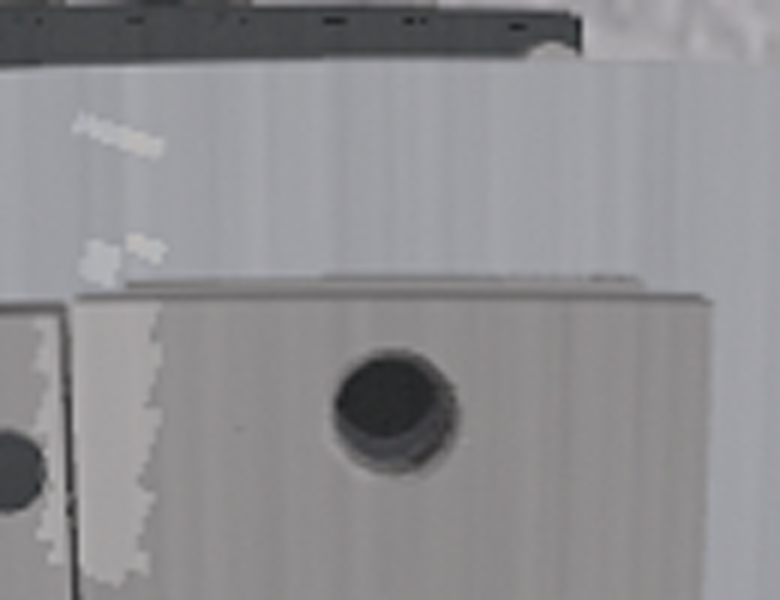

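I've now viewed 12 pictures, which is over the limit of 10. I'll view no more and work from numbers only.

```bash
python3 - <<'E'
from h import *
d=load('wrist');o,Mn=nest();nz=Mn[:,2]
g=cv2.resize(cv2.cvtColor(d['frame'],cv2.COLOR_RGB2GRAY)[95:195,190:320],None,fx=6,fy=6,interpolation=2)
px=lambda a:np.c_[190+(a[:,0]+.5)/6-.5,95+(a[:,1]+.5)/6-.5]
print(g[340:490:12,320:470:10])
for th in(62,):
    m=np.zeros_like(g);m[330:490,320:470]=(g[330:490,320:470]<th)*255
    c=max(cv2.findContours(m,0,1)[0],key=cv2.contourArea)[:,0]
    q=(wplane(d,px(c),o,nz)-o)@Mn*1000
    print(th,'dark on z=0: x',q[:,0].min(),q[:,0].max(),'y',q[:,1].min(),q[:,1].max())
    print(q[::max(1,len(q)//24),:2].round(1).tolist())
e=np.array([[332,412],[458,412],[398,347],[398,477]])
print('flange hole top rim',((wplane(d,px(e),o+nz*.008,nz)-o)@Mn*1000).round(1).tolist())
print('cam',unN(wcam(d)[1]))
E
```

```text
[[143 140 137 140 143 143 141 141 142 140 138 142 142 141 140]
 [143 141 137 142 144 125 106  91  96 109 133 144 143 140 140]
 [142 139 137 118  96  45  35  39  41  47  69  93 143 140 140]
 [142 140 119  65  35  42  43  42  42  40  39  65  78 138 141]
 [142 138  78  40  43  42  40  43  40  39  41  41  62  82 138]
 [142 128  36  40  42  44  41  43  42  40  41  42  64  68 134]
 [144 131  53  41  42  42  42  42  43  40  40  58  64  69 112]
 [144 137  70  56  42  43  42  41  43  40  59  62  64  65 120]
 [145 147 102  70  69  55  50  51  60  69  64  68  59  92 130]
 [141 151 135  98  70  65  66  66  63  68  73  54  78 112 140]
 [141 140 146 129 111  94  80  80  84  67  54  98 117 137 140]
 [141 140 137 147 156 130 107 102  94 107 116 127 139 141 140]
 [142 139 136 139 144 143 141 139 136 133 138 142 141 139 138]]
62 dark on z=0: x -5.635751687645463 5.032001594998711 y 34.6206977463588 42.97682432686292
[[-0.7, 43.0], [-1.8, 42.8], [-2.8, 42.2], [-3.8, 41.5], [-4.8, 40.5], [-5.2, 39.4], [-5.6, 38.3], [-5.4, 37.3], [-4.6, 36.2], [-3.7, 35.5], [-2.6, 34.9], [-1.7, 34.6], [-0.6, 34.6], [0.4, 34.7], [1.5, 35.2], [2.5, 35.6], [3.5, 36.4], [4.3, 37.3], [5.0, 38.0], [4.9, 39.1], [5.0, 40.1], [4.1, 40.9], [3.2, 41.8], [2.2, 42.7], [1.2, 42.9], [0.1, 43.0]]
flange hole top rim [[-5.9, 38.6, 8.0], [6.7, 38.6, 8.0], [0.7, 45.2, 8.0], [0.7, 32.0, 8.0]]
cam [ -0.6587569   66.00467269 184.64238953]
```

Request:
{"op": "send_rows", "data": {"steps": [[[-0.04, -0.03, 0], [0, 0, 0]], [[0, -0.03, 0], [0, 0, 0]], [[0, 0, 0], [0, 0, 0]], [[0, 0, 0], [0, 0, 0]]]}}

```text
clock: 14.68
position: [0.578, 0.1527, 0.0858]
tool_rot: [0.141, 0.632, 0.743, 0.168]
ft_force: [3.8, 3.4, -0.8]
grip_width: 0.325
grip_force: 35.0
```

```bash
cat >> h.py <<'E'
def holes(d):
    o,Mn=nest();nz=Mn[:,2];g=cv2.resize(cv2.cvtColor(d['frame'],cv2.COLOR_RGB2GRAY),None,fx=6,fy=6,interpolation=2)
    c0=(wproj(d,N([0,38,8]))[0]+.5)*6-.5;x,y=c0.astype(int)
    for th,z in((110,.008),(55,0.)):
        m=np.zeros_like(g);m[y-85:y+85,x-85:x+85]=(g[y-85:y+85,x-85:x+85]<th)*255
        m=cv2.morphologyEx(m,cv2.MORPH_OPEN,np.ones((9,9)))
        c=max(cv2.findContours(m,0,1)[0],key=cv2.contourArea)[:,0];q=(wplane(d,(c+.5)/6-.5,o+nz*z,nz)-o)@Mn*1000
        print('th',th,'x',q[:,0].min().round(1),q[:,0].max().round(1),'y',q[:,1].min().round(1),q[:,1].max().round(1),'ctr/r',cv2.minEnclosingCircle(np.float32(q[:,:2])))
E
python3 - <<'E'
from h import *
print('before');holes(load('wrist'))
p,M,s=pose();print(unN(p),nest()[1].T@s['ft_force'],s['moment'])
holes(shot('wrist'))
E
```

```text
before
th 110 x -5.8 6.7 y 32.3 44.9 ctr/r ((0.4531209468841553, 38.51692199707031), 6.4901323318481445)
th 55 x -5.5 4.6 y 34.7 42.9 ctr/r ((-0.5152133107185364, 39.0157356262207), 5.185007095336914)
[-1.32682259 -2.69374979 18.10376793] [ 3.53787386  2.73128273 -2.57535702] [ 0.38082972 -0.40934027  0.33016188]
th 110 x -6.5 6.1 y 31.7 44.3 ctr/r ((-0.1868634819984436, 37.86848831176758), 6.534400463104248)
th 55 x -5.7 4.6 y 34.6 42.3 ctr/r ((-0.5691061615943909, 38.49489212036133), 5.1848464012146)
```

Request:
{"op": "send_rows", "data": {"steps": [[[-0.03, -0.02, 0], [0, 0, 0]], [[0, -0.01, 0], [0, 0, 0]], [[0, 0, 0], [0, 0, 0]], [[0, 0, 0], [0, 0, 0]]]}}

```text
clock: 15.07
position: [0.5779, 0.1523, 0.086]
tool_rot: [0.141, 0.632, 0.743, 0.168]
ft_force: [6.3, 4.9, -1.4]
grip_width: 0.33
grip_force: 35.0
```

```bash
python3 - <<'E'
from h import *
p,M,s=pose();print(unN(p),nest()[1].T@s['ft_force'],s['moment'])
holes(shot('wrist'))
E
```

```text
[-1.37162949 -3.13730031 18.28440931] [ 5.80259927  3.8587421  -4.21873052] [ 0.83179667 -0.86383755  0.5505185 ]
th 110 x -6.4 6.1 y 31.3 43.8 ctr/r ((-0.22127096354961395, 37.52716827392578), 6.469470500946045)
th 55 x -5.7 4.4 y 34.7 42.0 ctr/r ((-0.6272956728935242, 38.379371643066406), 5.108602523803711)
```

Request:
{"op": "send_rows", "data": {"steps": [[[-0.02, 0, 0.04], [0, 0, 0]], [[0, 0, 0.03], [0, 0, 0]], [[0, 0, 0], [0, 0, 0]]]}}

```text
clock: 15.37
position: [0.5784, 0.1523, 0.0856]
tool_rot: [0.141, 0.632, 0.743, 0.168]
ft_force: [-12.9, 4.1, 18.9]
grip_width: 0.333
grip_force: 35.1
```

```bash
python3 - <<'E'
from h import *
p,M,s=pose();print(unN(p),nest()[1].T@s['ft_force'],s['moment'])
holes(shot('wrist'))
E
```

```text
[-1.13744381 -3.23793728 17.75757368] [-3.00308565  6.07734775 22.28431456] [0.49225536 1.25079742 0.41450366]
th 110 x -6.3 6.2 y 31.1 43.6 ctr/r ((-0.012357400730252266, 37.31869125366211), 6.514582633972168)
th 55 x -5.5 4.8 y 34.7 41.7 ctr/r ((-0.3530782461166382, 38.1410026550293), 5.1546831130981445)
```

Request:
{"op": "send_rows", "data": {"steps": [[[0, 0, -0.03], [0, 0, 0]], [[0, 0, 0], [0, 0, 0]], [[0, 0, 0], [0, 0, 0]], [[0, 0, 0], [0, 0, 0]], [[0, 0, 0], [0, 0, 0]], [[0, 0, -0.3], [0, 0, 0]], [[0, 0, -0.7], [0, 0, 0]], [[0, 0, -0.9], [0, 0, 0]]], "fingers": 56}}

```text
clock: 16.08
position: [0.5554, 0.1473, 0.1251]
tool_rot: [0.139, 0.633, 0.744, 0.165]
ft_force: [0.7, 0.1, 0.1]
grip_width: 0.601
grip_force: 0.0
```

Request:
{"op": "send_rows", "data": {"steps": [[[0.1, 0, -0.9], [0, 0, 0]], [[0.1, 0, -0.9], [0, 0, 0]], [[0, 0, -0.4], [0, 0, 0]], [[0, 0, 0], [0, 0, 0]], [[0, 0, 0], [0, 0, 0]]]}}

```text
clock: 16.5
position: [0.5335, 0.1488, 0.1768]
tool_rot: [0.141, 0.632, 0.743, 0.167]
ft_force: [-0.6, 0.1, 0.5]
grip_width: 0.602
grip_force: 0.0
```

```bash
python3 - <<'E'
from h import *
p,M,s=pose();print(unN(p),s['ft_force'])
d=shot('wrist');holes(d);print('cam',unN(wcam(d)[1]))
W=wcloud(d);Q=(W-nest()[0])@nest()[1]*1000
q=Q.reshape(-1,3);q=q[np.isfinite(q).all(1)]
a=q[(abs(q[:,0])<28)&(q[:,1]>-50)&(q[:,1]<46)&(q[:,2]>3)&(q[:,2]<13)];A=np.c_[a[:,:2],np.ones(len(a))];k=np.linalg.lstsq(A,a[:,2],rcond=None)[0];print('plate fit',len(a),k)
t=q[(np.hypot(q[:,0],q[:,1])<25)&(q[:,2]>42)&(q[:,2]<52)];print('tube',cv2.minEnclosingCircle(np.float32(t[:,:2])))
E
```

```text
[ -3.24186343   0.43738995 119.33092693] [-0.59849849  0.14433285  0.47034316]
th 110 x -6.3 6.1 y 31.4 43.5 ctr/r ((0.018184185028076172, 37.33169937133789), 6.406346797943115)
th 55 x -5.4 4.7 y 33.9 41.8 ctr/r ((-0.3450164794921875, 37.53318786621094), 5.2490010261535645)
cam [ -3.30728951  68.39195684 286.06169259]
plate fit 4188 [-3.90584573e-04  2.79901579e-03  9.12259149e+00]
tube ((-0.9172471761703491, -1.1032824516296387), 15.939135551452637)
```

```bash
python3 - <<'E'
from h import *
p,M,s=pose();a=p+np.array([-.02,0,.06]);rows(a,M,3)
rows([.458,-.225,.18],Rdown(-7),None,a,M)
E
```

```text
3 x [[0.045, 0.101, -0.836], [0.0, 0.0, 0.0]]
16 x [[-0.936, -0.191, 0.087], [0.226, -0.033, 0.145]]
```

Request:
{"op": "send_rows", "data": {"steps": [[[0.04, 0.1, -0.84], [0, 0, 0]], [[0.04, 0.1, -0.84], [0, 0, 0]], [[0.04, 0.1, -0.84], [0, 0, 0]], [[-0.94, -0.19, 0.09], [0.23, -0.03, 0.14]], [[-0.94, -0.19, 0.09], [0.23, -0.03, 0.14]], [[-0.94, -0.19, 0.09], [0.23, -0.03, 0.14]], [[-0.94, -0.19, 0.09], [0.23, -0.03, 0.14]], [[-0.94, -0.19, 0.09], [0.23, -0.03, 0.14]]]}}

```text
clock: 17.22
position: [0.5096, 0.0287, 0.2139]
tool_rot: [0.094, 0.673, 0.725, 0.114]
ft_force: [0.1, -0.0, -0.6]
grip_width: 0.601
grip_force: 0.0
```

Request:
{"op": "send_rows", "data": {"steps": [[[-0.94, -0.19, 0.09], [0.23, -0.03, 0.14]], [[-0.94, -0.19, 0.09], [0.23, -0.03, 0.14]], [[-0.94, -0.19, 0.09], [0.23, -0.03, 0.14]], [[-0.94, -0.19, 0.09], [0.23, -0.03, 0.14]], [[-0.94, -0.19, 0.09], [0.23, -0.03, 0.14]], [[-0.94, -0.19, 0.09], [0.22, -0.03, 0.15]], [[-0.94, -0.19, 0.09], [0.22, -0.03, 0.15]], [[-0.94, -0.19, 0.09], [0.22, -0.03, 0.15]]]}}

```text
clock: 17.88
position: [0.4788, -0.1591, 0.1853]
tool_rot: [0.023, 0.73, 0.683, 0.031]
ft_force: [0.8, -0.2, -0.4]
grip_width: 0.605
grip_force: 0.0
```

Request:
{"op": "send_rows", "data": {"steps": [[[-0.94, -0.19, 0.09], [0.22, -0.03, 0.15]], [[-0.94, -0.19, 0.09], [0.22, -0.03, 0.15]], [[-0.94, -0.19, 0.09], [0.22, -0.03, 0.15]], [[0, 0, 0], [0, 0, 0]], [[0, 0, 0], [0, 0, 0]]], "fingers": 40}}

```text
clock: 18.3
position: [0.4593, -0.2275, 0.1771]
tool_rot: [-0.003, 0.748, 0.663, 0.001]
ft_force: [0.8, -0.2, 0.3]
grip_width: 0.434
grip_force: 0.0
```

```bash
cat >> h.py <<'E'
def pins(d):
    W=wcloud(d)
    for c in((.458,-.210),(.4505,-.269)):
        k=(np.hypot(W[...,0]-c[0],W[...,1]-c[1])<.025)
        for lo,hi in((.076,.09),(.045,.055)):
            q=W[k&(W[...,2]>lo)&(W[...,2]<hi)]*1000
            if len(q)>5: print(lo,len(q),np.median(q,0).round(1),cv2.minEnclosingCircle(np.float32(q[:,:2])))
    k=(abs(W[...,0]-.455)<.02)&(W[...,1]<-.2)&(W[...,1]>-.27);print(np.histogram(W[k][:,2],np.arange(.03,.1,.004)))
E
python3 - <<'E'
from h import *
p,M,s=pose();print(p,R.from_matrix(Rdown(-7).T@M).as_rotvec(degrees=True))
pins(shot('wrist'))
E
```

```text
[ 0.45928701 -0.2275376   0.17714572] [ 0.17440589  0.36797268 -0.09364118]
0.076 257 [ 457.8 -209.5   81.5] ((457.5797119140625, -210.11451721191406), 8.192276000976562)
0.045 124 [ 458.9 -204.1   47.6] ((457.0723571777344, -207.56753540039062), 12.504157066345215)
0.076 419 [ 448.7 -267.6   81.6] ((448.14312744140625, -269.1676940917969), 11.545689582824707)
0.045 185 [ 450.5 -260.3   47.8] ((451.36956787109375, -271.6919250488281), 18.156675338745117)
(array([   0,    0,  240, 1512,  217,   48,   35,   38,   32,   43,   41,
         33,  348,  147,    0,    0,    0]), array([0.03 , 0.034, 0.038, 0.042, 0.046, 0.05 , 0.054, 0.058, 0.062,
       0.066, 0.07 , 0.074, 0.078, 0.082, 0.086, 0.09 , 0.094, 0.098]))
```

```bash
python3 - <<'E'
from h import *
a=np.array([.4577,-.2097,.1]);rows(a,Rdown(-7),4);rows(a-[0,0,.049],Rdown(-7),3,a,Rdown(-7))
E
```

```text
4 x [[0.164, -0.038, 0.777], [-0.004, -0.013, 0.006]]
3 x [[0.0, 0.0, 0.653], [0.0, 0.0, 0.0]]
```

Request:
{"op": "send_rows", "data": {"steps": [[[0.17, -0.04, 0.78], [0, -0.01, 0]], [[0.17, -0.04, 0.78], [0, -0.01, 0]], [[0.16, -0.04, 0.78], [0, -0.01, 0]], [[0.16, -0.04, 0.77], [0, -0.01, 0]], [[0, 0, 0], [0, 0, 0]], [[0, 0, 0], [0, 0, 0]]]}}

```text
clock: 18.85
position: [0.4573, -0.2085, 0.1007]
tool_rot: [-0.001, 0.747, 0.665, -0.0]
ft_force: [1.2, 0.5, 0.9]
grip_width: 0.43
grip_force: 0.0
```

```bash
python3 - <<'E'
from h import *
print(pose()[0]); rows([.4577,-.2097,.051],Rdown(-7),3); pins(shot('wrist'))
E
```

```text
[ 0.45730967 -0.2084547   0.10072922]
3 x [[-0.016, 0.008, 0.663], [-0.006, -0.003, 0.014]]
0.076 458 [ 457.7 -209.1   81.5] ((457.659912109375, -209.9779510498047), 8.19560718536377)
0.045 247 [ 458.4 -203.9   47.8] ((457.6642761230469, -209.82769775390625), 10.84192180633545)
0.076 467 [ 448.2 -269.9   81.6] ((448.4936828613281, -268.9621887207031), 11.818866729736328)
0.045 12 [ 450.3 -255.8   46.2] ((450.2324523925781, -256.0247497558594), 4.182624340057373)
(array([   0,    0,  272, 2119,  193,   37,   29,   32,   35,   34,   36,
         33,  484,  190,    0,    0,    0]), array([0.03 , 0.034, 0.038, 0.042, 0.046, 0.05 , 0.054, 0.058, 0.062,
       0.066, 0.07 , 0.074, 0.078, 0.082, 0.086, 0.09 , 0.094, 0.098]))
```

Request:
{"op": "send_rows", "data": {"steps": [[[-0.02, 0.01, 0.66], [0, 0, 0]], [[-0.02, 0, 0.66], [0, 0, 0]], [[-0.02, 0, 0.65], [0, 0, 0]], [[0, 0, 0], [0, 0, 0]]]}}

```text
clock: 19.23
position: [0.4575, -0.211, 0.0513]
tool_rot: [-0.001, 0.748, 0.664, -0.0]
ft_force: [-1.5, 0.5, 0.1]
grip_width: 0.432
grip_force: 0.0
```

Request:
{"op": "send_rows", "data": {"steps": [[[0, 0, 0], [0, 0, 0]], [[0, 0, 0], [0, 0, 0]], [[0, 0, 0], [0, 0, 0]], [[0, 0, 0], [0, 0, 0]], [[0, 0, 0], [0, 0, 0]], [[0, 0, 0], [0, 0, 0]]], "fingers": 0, "newtons": 30}}

```text
clock: 19.73
position: [0.4592, -0.212, 0.054]
tool_rot: [0.001, 0.748, 0.664, 0.0]
ft_force: [-0.8, 0.4, 6.8]
grip_width: 0.17
grip_force: 30.0
```

```bash
python3 - <<'E'
from h import *
p,M,s=pose();print(p,s['ft_force'])
p=np.array([.4575,-.2097,.052]);u=p+[0,0,.15];rows(u,Rdown(-7),7,p,Rdown(-7))
b=N([0,34,130]);print(b);rows(b,Rn(),None,u,Rdown(-7))
E
```

```text
[ 0.45915103 -0.21202525  0.05402965] [-0.78251335  0.4155254   6.8496309 ]
7 x [[0.0, 0.0, -0.857], [0.0, 0.0, 0.0]]
[0.52667374 0.18168281 0.18782001]
16 x [[0.979, 0.171, 0.082], [-0.226, 0.032, -0.144]]
```

```bash
python3 - <<'E'
from h import *
p=np.array([.4585,-.2115,.053]);u=p+[-.02,0,.18];rows(u,Rdown(-7),8,p,Rdown(-7))
b=N([0,34,150]);print(b);k=rows(b,Rn(),None,u,Rdown(-7))
E
```

```text
8 x [[-0.012, -0.099, -0.9], [0.0, 0.0, 0.0]]
[0.51832776 0.180346   0.20594617]
16 x [[0.979, 0.191, 0.12], [-0.226, 0.032, -0.144]]
```

Request:
{"op": "send_rows", "data": {"steps": [[[0, 0, -0.9], [0, 0, 0]], [[0, 0, -0.9], [0, 0, 0]], [[0, -0.13, -0.9], [0, 0, 0]], [[0, -0.13, -0.9], [0, 0, 0]], [[0, -0.13, -0.9], [0, 0, 0]], [[0, -0.13, -0.9], [0, 0, 0]], [[0, -0.13, -0.9], [0, 0, 0]], [[0, -0.13, -0.9], [0, 0, 0]]]}}

```text
clock: 20.4
position: [0.4385, -0.209, 0.2339]
tool_rot: [0.0, 0.748, 0.664, 0.0]
ft_force: [0.2, -0.9, -0.5]
grip_width: 0.166
grip_force: 30.0
```

Request:
{"op": "send_rows", "data": {"steps": [[[0.98, 0.19, 0.12], [-0.23, 0.03, -0.14]], [[0.98, 0.19, 0.12], [-0.23, 0.03, -0.14]], [[0.98, 0.19, 0.12], [-0.23, 0.03, -0.14]], [[0.98, 0.19, 0.12], [-0.23, 0.03, -0.14]], [[0.98, 0.19, 0.12], [-0.23, 0.03, -0.14]], [[0.98, 0.19, 0.12], [-0.23, 0.03, -0.14]], [[0.98, 0.19, 0.12], [-0.23, 0.03, -0.14]], [[0.98, 0.19, 0.12], [-0.23, 0.03, -0.14]]]}}

```text
clock: 21.07
position: [0.4904, -0.0146, 0.2142]
tool_rot: [0.073, 0.697, 0.709, 0.084]
ft_force: [-0.7, 0.7, -0.9]
grip_width: 0.164
grip_force: 30.0
```

Request:
{"op": "send_rows", "data": {"steps": [[[0.98, 0.19, 0.12], [-0.22, 0.03, -0.15]], [[0.98, 0.19, 0.12], [-0.22, 0.03, -0.15]], [[0.98, 0.19, 0.12], [-0.22, 0.03, -0.15]], [[0.98, 0.19, 0.12], [-0.22, 0.03, -0.15]], [[0.98, 0.19, 0.12], [-0.22, 0.03, -0.15]], [[0.98, 0.19, 0.12], [-0.22, 0.03, -0.15]], [[0.98, 0.19, 0.12], [-0.23, 0.03, -0.14]], [[0.98, 0.19, 0.12], [-0.23, 0.03, -0.14]]]}}

```text
clock: 21.73
position: [0.5175, 0.1843, 0.2047]
tool_rot: [0.143, 0.632, 0.744, 0.164]
ft_force: [-0.1, -1.0, -1.3]
grip_width: 0.169
grip_force: 30.0
```

Request:
{"op": "send_rows", "data": {"steps": [[[0, 0, 0], [0, 0, 0]], [[0, 0, 0], [0, 0, 0]], [[0, 0, 0], [0, 0, 0]]]}}

```text
clock: 21.98
position: [0.5175, 0.1828, 0.2046]
tool_rot: [0.142, 0.632, 0.744, 0.163]
ft_force: [0.1, -0.5, -0.8]
grip_width: 0.165
grip_force: 30.0
```

```bash
python3 - <<'E'
from h import *
p,M,s=pose();print(unN(p),R.from_matrix(Rn().T@M).as_rotvec(degrees=True),s['grip_width']*93)
d=shot('wrist');W=wcloud(d);T=(W-p)@M*1000;q=T.reshape(-1,3);q=q[np.isfinite(q).all(1)]
q=q[(abs(q[:,0])<14)&(abs(q[:,1])<14)&(q[:,2]<45)&(q[:,2]>-45)];print(len(q))
for a in range(-40,45,5):
    w=q[(q[:,2]>=a)&(q[:,2]<a+5)]
    if len(w)>3:print(a,len(w),w.min(0).round(1),w.max(0).round(1),w.mean(0).round(1))
holes(d)
E
```

```text
[ -0.98436501  36.53316935 148.95809078] [ 0.00248235 -0.20841044 -0.26402273] 15.332266908231238
2347
-40 146 [  2.  -13.9 -40. ] [ 11.   13.9 -35. ] [  9.4  -0.7 -37.6]
-35 148 [ -2.5 -14.  -34.9] [ 11.   13.9 -30.1] [  7.9   0.  -32.2]
-30 737 [ -5.5 -13.8 -29.9] [ 10.8  14.  -25. ] [  3.4   0.4 -27.3]
-25 218 [ -6.6 -13.8 -25. ] [ 10.3  13.8 -20. ] [  7.6   0.5 -22.6]
-20 169 [  4.3 -14.  -19.9] [ 10.4  13.9 -15. ] [  8.7   0.1 -17.4]
-15 157 [  3.7 -13.7 -15. ] [ 10.4  13.9 -10. ] [  8.6  -0.5 -12.5]
-10 167 [  2.9 -14.  -10. ] [10.3 14.  -5.1] [ 8.2  0.6 -7.6]
-5 132 [  3.8 -13.8  -5. ] [10.3 13.7 -0. ] [ 8.5  0.  -2.6]
0 67 [ 3.6 -7.1  0. ] [9.9 8.1 4.7] [7.8 0.1 1.9]
5 226 [ 3.2 -9.2  5. ] [12.6 10.1  9.9] [9.1 0.5 7. ]
10 9 [ 5.4 -8.7 10. ] [11.8 10.3 11.5] [ 9.5  1.2 10.5]
25 4 [ 6.2 -0.6 27.9] [ 6.8  1.5 29.9] [ 6.4  0.5 29.1]
30 17 [ 5.  -2.7 31.1] [ 6.5  3.6 34.7] [ 5.9  0.4 32.5]
th 110 x -5.6 5.3 y 32.1 42.7 ctr/r ((-0.19759316742420197, 37.214256286621094), 5.8969645500183105)
th 55 x -4.0 3.3 y 36.3 40.5 ctr/r ((-0.34819161891937256, 38.13355255126953), 3.7297661304473877)
```

Request:
{"op": "send_rows", "data": {"steps": [[[-0.01, 0.01, 0.73], [0, 0.03, 0.04]], [[-0.01, 0.01, 0.73], [0, 0, 0]], [[-0.01, 0, 0.73], [0, 0, 0]], [[0, 0, 0.73], [0, 0, 0]], [[0, 0, 0.7], [0, 0, 0]], [[0, 0, 0], [0, 0, 0]], [[0, 0, 0], [0, 0, 0]]]}}

```text
clock: 22.62
position: [0.5556, 0.187, 0.1218]
tool_rot: [0.14, 0.634, 0.742, 0.164]
ft_force: [0.3, -0.8, 0.0]
grip_width: 0.163
grip_force: 30.0
```

```bash
cat >> h.py <<'E'
def pinlook(d):
    p,M,s=pose();print('tcp',unN(p).round(2),R.from_matrix(Rn().T@M).as_rotvec(degrees=True).round(2),'F',(nest()[1].T@s['ft_force']).round(1))
    W=wcloud(d);q=((W-nest()[0])@nest()[1]*1000).reshape(-1,3);t=((W-p)@M*1000).reshape(-1,3);k=np.isfinite(q).all(1);q=q[k];t=t[k]
    k=(abs(t[:,0])<14)&(abs(t[:,1])<14)
    for n,a,b in(('collar',5,9.5),('shank',15,45)):
        w=q[k&(t[:,2]>a)&(t[:,2]<b)&(q[:,2]>10.5)]
        if len(w)>3:print(n,len(w),'x',w[:,0].min().round(1),w[:,0].max().round(1),'y',w[:,1].max().round(1),'z',w[:,2].min().round(1),w[:,2].max().round(1))
E
python3 - <<'E'
from h import *
d=shot('wrist');pinlook(d);holes(d)
E
```

```text
tcp [-4.000e-02  3.497e+01  5.870e+01] [-0.   -0.04  0.12] F [-1.5  0.2 -1. ]
collar 214 x -10.4 8.3 y 47.3 z 49.2 53.3
shank 22 x -4.0 2.3 y 41.2 z 23.2 28.6
th 110 x -5.6 5.8 y 33.3 43.2 ctr/r ((-0.2522623538970947, 37.15678024291992), 6.242831230163574)
th 55 x -3.3 2.3 y 37.7 40.2 ctr/r ((-0.5173511505126953, 38.81071090698242), 2.8636515140533447)
```

Request:
{"op": "send_rows", "data": {"steps": [[[0.03, 0.03, 0], [0, 0, 0]], [[0, 0, 0.15], [0, 0, 0]], [[0, 0, 0.15], [0, 0, 0]], [[0, 0, 0.1], [0, 0, 0]], [[0, 0, 0], [0, 0, 0]]]}}

```text
clock: 23.08
position: [0.5606, 0.1899, 0.1136]
tool_rot: [0.14, 0.634, 0.743, 0.165]
ft_force: [0.5, 0.2, -0.6]
grip_width: 0.162
grip_force: 30.0
```

```bash
python3 - <<'E'
from h import *
d=shot('wrist');pinlook(d);holes(d)
E
```

```text
tcp [ 0.2  36.73 48.11] [-0.    0.01  0.03] F [ 0.5 -0.7 -0.5]
collar 221 x -9.0 10.4 y 49.2 z 38.7 43.0
shank 32 x -10.5 13.9 y 46.5 z 10.5 18.6
th 110 x -7.2 10.3 y 27.1 33.7 ctr/r ((1.5745164155960083, 28.171144485473633), 8.838006019592285)
th 55 x -6.9 3.0 y 24.1 29.1 ctr/r ((-2.1898751258850098, 26.619441986083984), 5.317508220672607)
```

Request:
{"op": "send_rows", "data": {"steps": [[[0, 0, 0], [0, 0, 0]], [[0, 0, 0], [0, 0, 0]], [[0, 0, 0], [0, 0, 0]]]}}

```text
clock: 23.38
position: [0.5609, 0.1899, 0.1142]
tool_rot: [0.141, 0.634, 0.743, 0.165]
ft_force: [0.5, -0.7, -0.5]
grip_width: 0.167
grip_force: 30.0
```

```bash
cat >> h.py <<'E'
def ref(d):
    Q=((wcloud(d)-nest()[0])@nest()[1]*1000).reshape(-1,3);Q=Q[np.isfinite(Q).all(1)]
    a=Q[(Q[:,2]>6.5)&(Q[:,2]<13)];b=a[(abs(a[:,0])<25)&(a[:,1]<60)];c=a[(a[:,1]>15)&(a[:,1]<45)&(a[:,0]<45)]
    print('plate ymax',np.percentile(b[:,1],99.7).round(2),'xmax',np.percentile(c[:,0],99.7).round(2))
E
python3 - <<'E'
from h import *
for i in range(3):
    d=shot('wrist');pinlook(d);ref(d)
E
```

```text
tcp [ 0.69 36.73 48.46] [-0.05  0.01  0.04] F [-0.8  0.4  0.8]
collar 219 x -8.5 10.8 y 49.1 z 39.0 43.2
shank 30 x -7.7 14.6 y 47.9 z 10.5 20.3
plate ymax 49.13 xmax 31.15
tcp [ 0.69 36.71 48.45] [-0.05  0.01  0.04] F [-1.1  0.6 -1.2]
collar 223 x -8.5 10.8 y 49.4 z 39.2 43.3
shank 40 x -12.2 14.6 y 48.6 z 10.5 20.2
plate ymax 49.17 xmax 31.14
tcp [ 0.66 36.71 48.43] [-0.04  0.01  0.04] F [ 0.   0.3 -0.6]
collar 221 x -8.4 10.8 y 49.2 z 39.0 43.3
shank 31 x -12.8 13.0 y 47.2 z 10.5 19.8
plate ymax 49.16 xmax 31.18
```

Request:
{"op": "send_rows", "data": {"steps": [[[-0.04, -0.05, 0], [0, 0, 0]], [[0, 0, 0], [0, 0, 0]], [[0, 0, 0], [0, 0, 0]], [[0, 0, 0], [0, 0, 0]]]}}

```text
clock: 23.87
position: [0.5599, 0.1887, 0.1136]
tool_rot: [0.141, 0.634, 0.743, 0.165]
ft_force: [0.4, -0.0, -0.5]
grip_width: 0.167
grip_force: 30.0
```

```bash
python3 - <<'E'
from h import *
d=shot('wrist');pinlook(d);ref(d)
E
```

```text
tcp [-0.67 35.68 48.37] [-0.04  0.01  0.04] F [-0.5  1.1 -0.7]
collar 216 x -9.8 9.5 y 48.1 z 38.9 43.1
shank 34 x -14.4 13.1 y 47.5 z 10.5 19.2
plate ymax 49.11 xmax 31.27
```

Request:
{"op": "send_rows", "data": {"steps": [[[0, 0, 0.12], [0, 0, 0]], [[0, 0, 0.12], [0, 0, 0]], [[0, 0, 0], [0, 0, 0]]]}}

```text
clock: 24.17
position: [0.5622, 0.189, 0.1072]
tool_rot: [0.14, 0.634, 0.743, 0.165]
ft_force: [-0.1, -0.8, -1.5]
grip_width: 0.166
grip_force: 30.0
```

```bash
python3 - <<'E'
from h import *
d=shot('wrist');pinlook(d);ref(d)
E
```

```text
tcp [-1.23 35.62 41.82] [ 0.02 -0.    0.04] F [-0.1 -0.8 -0.7]
collar 216 x -10.4 8.9 y 48.1 z 32.4 36.8
shank 21 x -11.6 12.1 y 48.6 z 10.5 12.8
plate ymax 49.16 xmax 31.29
```

Request:
{"op": "send_rows", "data": {"steps": [[[0, 0.03, 0.1], [0, 0, 0]], [[0, 0, 0.12], [0, 0, 0]], [[0, 0, 0], [0, 0, 0]]]}}

```text
clock: 24.47
position: [0.5652, 0.1895, 0.1026]
tool_rot: [0.14, 0.634, 0.743, 0.165]
ft_force: [0.6, -0.2, -0.9]
grip_width: 0.17
grip_force: 30.0
```

```bash
python3 - <<'E'
from h import *
d=shot('wrist');pinlook(d);ref(d)
E
```

```text
tcp [-0.25 35.65 36.43] [-0.    0.    0.04] F [-1.4  0.2 -0.4]
collar 216 x -9.6 9.7 y 48.1 z 26.9 31.2
shank 11 x -11.2 13.2 y 48.8 z 10.5 11.1
plate ymax 49.17 xmax 31.37
```

Request:
{"op": "send_rows", "data": {"steps": [[[0, 0, 0.13], [0, 0, 0]], [[0, 0, 0.13], [0, 0, 0]], [[0, 0, 0.13], [0, 0, 0]], [[0, 0, 0], [0, 0, 0]]]}}

```text
clock: 24.85
position: [0.5693, 0.1902, 0.0937]
tool_rot: [0.14, 0.634, 0.743, 0.165]
ft_force: [-0.3, -0.3, -0.4]
grip_width: 0.168
grip_force: 30.0
```

```bash
python3 - <<'E'
from h import *
d=shot('wrist');pinlook(d);ref(d)
E
```

```text
tcp [-0.1  35.65 26.69] [-0.02  0.    0.04] F [-1.9  0.4 -1.1]
collar 213 x -9.6 9.7 y 48.2 z 17.2 21.3
shank 5 x -12.5 11.4 y 47.6 z 10.5 10.9
plate ymax 49.23 xmax 31.42
```

Request:
{"op": "send_rows", "data": {"steps": [[[0, 0, 0.12], [0, 0, 0]], [[0, 0, 0.1], [0, 0, 0]], [[0, 0, 0.05], [0, 0, 0]], [[0, 0, 0], [0, 0, 0]]]}}

```text
clock: 25.23
position: [0.572, 0.1907, 0.0888]
tool_rot: [0.14, 0.634, 0.743, 0.165]
ft_force: [-10.0, -2.3, 6.7]
grip_width: 0.167
grip_force: 30.0
```

```bash
python3 - <<'E'
from h import *
d=shot('wrist');pinlook(d);ref(d)
E
```

```text
tcp [-1.000e-02  3.570e+01  2.067e+01] [0.   0.   0.04] F [-5.6 -1.2 10.4]
collar 223 x -9.2 10.2 y 48.3 z 11.2 15.6
plate ymax 49.28 xmax 31.39
```

Request:
{"op": "send_rows", "data": {"steps": [[[0, 0, 0.05], [0, 0, 0]], [[0, 0, 0], [0, 0, 0]]]}}

```text
clock: 25.45
position: [0.5723, 0.1908, 0.0885]
tool_rot: [0.14, 0.634, 0.743, 0.165]
ft_force: [-22.7, -5.9, 21.3]
grip_width: 0.164
grip_force: 30.1
```

```bash
python3 - <<'E'
from h import *
d=shot('wrist');pinlook(d);ref(d)
E
```

```text
tcp [ 0.16 35.76 20.33] [ 0.03 -0.    0.03] F [-11.6  -0.8  28.5]
collar 220 x -9.0 9.7 y 48.1 z 10.8 15.2
plate ymax 49.25 xmax 31.38
```

Request:
{"op": "send_rows", "data": {"steps": [[[0, 0, -0.05], [0, 0, 0]], [[0, 0, 0], [0, 0, 0]], [[0, 0, 0], [0, 0, 0]], [[0, 0, 0], [0, 0, 0]], [[0, 0, -0.3], [0, 0, 0]], [[0, 0, -0.7], [0, 0, 0]], [[0, 0, -0.9], [0, 0, 0]], [[0, 0, -0.9], [0, 0, 0]]], "fingers": 45}}

```text
clock: 26.17
position: [0.5421, 0.1857, 0.1522]
tool_rot: [0.14, 0.634, 0.743, 0.164]
ft_force: [-0.1, 0.1, -0.3]
grip_width: 0.487
grip_force: 0.0
```

Request:
{"op": "send_rows", "data": {"steps": [[[0, 0, -0.9], [0, 0, 0]], [[0, 0, -0.9], [0, 0, 0]], [[0, 0, -0.4], [0, 0, 0]], [[0, 0, 0], [0, 0, 0]]]}}

```text
clock: 26.5
position: [0.5212, 0.1828, 0.2056]
tool_rot: [0.142, 0.633, 0.742, 0.167]
ft_force: [0.6, -0.1, -0.1]
grip_width: 0.483
grip_force: 0.0
```

```bash
python3 - <<'E'
from h import *
d=shot('wrist');p,M,s=pose();print(unN(p));ref(d)
Q=((wcloud(d)-nest()[0])@nest()[1]*1000).reshape(-1,3);Q=Q[np.isfinite(Q).all(1)]
k=Q[np.hypot(Q[:,0],Q[:,1]-37.3)<14]
for a in range(6,56,4):
    w=k[(k[:,2]>=a)&(k[:,2]<a+4)];print(a,len(w),w.mean(0).round(1) if len(w) else '')
t=k[k[:,2]>42];print('pin top',np.median(t[:,2]),cv2.minEnclosingCircle(np.float32(t[:,:2])))
rows(N([-1,-175,140]),Rn())
E
```

```text
[  1.42608377  35.81833397 146.50958874]
plate ymax 48.92 xmax 30.99
6 131 [ 0.5 40.9  9. ]
10 68 [ 1.2 41.6 12.3]
14 67 [-0.8 42.6 14.9]
18 14 [-0.4 43.5 19.9]
22 14 [-0.1 43.3 23.9]
26 13 [ 0.5 43.3 28.6]
30 10 [ 0.2 42.6 32. ]
34 14 [ 0.  43.6 35.6]
38 11 [-0.3 43.5 39.1]
42 25 [-0.8 41.4 44.6]
46 212 [-0.  37.5 48. ]
50 0 
54 0 
pin top 47.86593767541267 ((-0.1447870135307312, 37.05268478393555), 8.174345970153809)
9 x [[-0.937, -0.01, 0.029], [0.004, -0.0, -0.001]]
```

Request:
{"op": "send_rows", "data": {"steps": [[[-0.94, -0.01, 0.03], [0, 0, 0]], [[-0.94, -0.01, 0.03], [0, 0, 0]], [[-0.94, -0.01, 0.03], [0, 0, 0]], [[-0.94, -0.01, 0.03], [0, 0, 0]], [[-0.94, -0.01, 0.03], [0, 0, 0]], [[-0.94, -0.01, 0.03], [0, 0, 0]], [[-0.94, -0.01, 0.03], [0, 0, 0]], [[-0.94, -0.01, 0.03], [0, 0, 0]]]}}

```text
clock: 27.22
position: [0.5498, -0.0045, 0.193]
tool_rot: [0.139, 0.634, 0.743, 0.164]
ft_force: [0.4, 0.3, -0.4]
grip_width: 0.482
grip_force: 0.0
```

Request:
{"op": "send_rows", "data": {"steps": [[[-0.94, -0.01, 0.03], [0, 0, 0]], [[0, 0, 0], [0, 0, 0]], [[0, 0, 0], [0, 0, 0]]]}}

```text
clock: 27.47
position: [0.5535, -0.0276, 0.1923]
tool_rot: [0.139, 0.635, 0.742, 0.164]
ft_force: [0.1, 0.9, -1.4]
grip_width: 0.487
grip_force: 0.0
```

```bash
python3 - <<'E'
from h import *
d=shot('wrist');p,M,s=pose();print(unN(p))
Q=((wcloud(d)-nest()[0])@nest()[1]*1000)
h=cv2.cvtColor(d['frame'],cv2.COLOR_RGB2HSV);m=((h[...,0]<8)|(h[...,0]>172))&(h[...,1]>150)
q=Q[m];q=q[(abs(q[:,0])<15)&(q[:,1]<-100)&(q[:,1]>-230)&(q[:,2]<60)]
print(len(q),q[:,1].min(),q[:,1].max(),'x',q[:,0].min(),q[:,0].max())
for a in range(-200,-135,6):
    w=q[(q[:,1]>=a)&(q[:,1]<a+6)]
    if len(w)>5: print(a+3,len(w),np.percentile(w[:,2],90).round(1),((w[:,0].min()+w[:,0].max())/2).round(1))
E
```

```text
[  -3.7884273  -176.00929058  137.06769909]
685 -198.2622723311156 -143.3887980246857 x -6.807323559224911 8.309284612840859
-197 39 -0.9 1.3
-191 73 1.4 0.7
-185 74 4.0 0.7
-179 76 6.6 0.7
-173 76 9.3 0.7
-167 82 12.2 0.6
-161 80 14.4 0.6
-155 85 17.4 0.6
-149 89 18.9 0.6
-143 11 15.6 0.6
```

```bash
python3 - <<'E'
from h import *
a=N([.6,-186,25]);rows(a,Rn(),5);rows(N([.6,-186,-25.7]),Rn(),3,a,Rn())
v=np.array([-82.3,-29.4]);a0=np.arctan2(v[1],v[0])
an=a0-np.radians(np.linspace(0,64,17));p=np.c_[np.cos(an),np.sin(an)]*np.hypot(*v)
dd=np.diff(p,axis=0)/25;print(np.c_[dd[:,0],-dd[:,1]].round(2).tolist(),p[-1]+[-103.7,22.7])
E
```

```text
5 x [[-0.08, 0.036, 0.896], [-0.003, -0.001, -0.005]]
3 x [[0.0, -0.0, 0.676], [0.0, 0.0, 0.0]]
[[-0.07, -0.23], [-0.06, -0.24], [-0.04, -0.24], [-0.02, -0.24], [-0.01, -0.24], [0.01, -0.24], [0.03, -0.24], [0.04, -0.24], [0.06, -0.24], [0.08, -0.23], [0.09, -0.23], [0.11, -0.22], [0.12, -0.21], [0.14, -0.2], [0.15, -0.19], [0.16, -0.18]] [-166.20249034   83.78263829]
```

Request:
{"op": "send_rows", "data": {"steps": [[[-0.08, 0.04, 0.9], [0, 0, 0]], [[-0.08, 0.04, 0.9], [0, 0, 0]], [[-0.08, 0.04, 0.9], [0, 0, 0]], [[-0.08, 0.03, 0.9], [0, 0, 0]], [[-0.08, 0.03, 0.88], [0, 0, 0]], [[0, 0, 0], [0, 0, 0]], [[0, 0, 0], [0, 0, 0]]]}}

```text
clock: 28.1
position: [0.605, -0.0265, 0.0926]
tool_rot: [0.138, 0.633, 0.743, 0.164]
ft_force: [0.5, 0.6, 0.1]
grip_width: 0.483
grip_force: 0.0
```

```bash
python3 - <<'E'
from h import *
p,M,s=pose();print(unN(p),s['ft_force']);rows(N([.6,-186,-25.7]),Rn(),3)
E
```

```text
[ 3.63211348e-02 -1.83941719e+02  2.49279323e+01] [0.51925905 0.59522518 0.07511887]
3 x [[-0.029, 0.009, 0.675], [-0.01, -0.007, -0.0]]
```

Request:
{"op": "send_rows", "data": {"steps": [[[-0.03, 0.01, 0.67], [0, 0, 0]], [[-0.03, 0.01, 0.67], [0, 0, 0]], [[-0.03, 0, 0.67], [0, 0, 0]], [[0, 0, 0], [0, 0, 0]]]}}

```text
clock: 28.43
position: [0.6276, -0.026, 0.0482]
tool_rot: [0.14, 0.633, 0.743, 0.165]
ft_force: [-0.2, -0.2, -1.1]
grip_width: 0.479
grip_force: 0.0
```

Request:
{"op": "send_rows", "data": {"steps": [[[0, 0, 0], [0, 0, 0]], [[0, 0, 0], [0, 0, 0]], [[0, 0, 0], [0, 0, 0]], [[0, 0, 0], [0, 0, 0]], [[0, 0, 0], [0, 0, 0]], [[0, 0, 0], [0, 0, 0]]], "fingers": 0, "newtons": 8}}

```text
clock: 28.93
position: [0.6261, -0.027, 0.0488]
tool_rot: [0.139, 0.634, 0.743, 0.164]
ft_force: [-13.5, -2.5, 5.7]
grip_width: 0.186
grip_force: 8.0
```

Request:
{"op": "send_rows", "data": {"steps": [[[-0.07, 0, -0.23], [0, 0, 0]], [[-0.06, 0, -0.24], [0, 0, 0]], [[-0.04, 0, -0.24], [0, 0, 0]], [[-0.02, 0, -0.24], [0, 0, 0]], [[-0.01, 0, -0.24], [0, 0, 0]], [[0.01, 0, -0.24], [0, 0, 0]], [[0.03, 0, -0.24], [0, 0, 0]], [[0.04, 0, -0.24], [0, 0, 0]]]}}

```text
clock: 29.6
position: [0.6067, -0.0332, 0.0918]
tool_rot: [0.139, 0.634, 0.743, 0.164]
ft_force: [-5.8, -1.7, -7.0]
grip_width: 0.186
grip_force: 8.0
```

```bash
python3 - <<'E'
from h import *
p,M,s=pose();print(unN(p-M[:,2]*.0188),(nest()[1].T@s['ft_force']).round(1),s['grip_width']*93)
E
```

```text
[   0.34900433 -190.85833546   42.77263021] [-8.4 -0.8 -3.9] 17.34354102006848
```

Request:
{"op": "send_rows", "data": {"steps": [[[0.06, -0.03, -0.24], [0, 0, 0]], [[0.08, 0, -0.23], [0, 0, 0]], [[0.09, 0, -0.23], [0, 0, 0]], [[0.11, 0, -0.22], [0, 0, 0]], [[0.12, 0, -0.21], [0, 0, 0]], [[0.14, 0, -0.2], [0, 0, 0]]]}}

```text
clock: 30.1
position: [0.5903, -0.0209, 0.1222]
tool_rot: [0.14, 0.634, 0.743, 0.164]
ft_force: [-6.2, -3.4, -6.0]
grip_width: 0.185
grip_force: 8.0
```

Request:
{"op": "send_rows", "data": {"steps": [[[0.15, 0, -0.19], [0, 0, 0]], [[0, 0, 0], [0, 0, 0]]]}}

```text
clock: 30.27
position: [0.5875, -0.0172, 0.1268]
tool_rot: [0.14, 0.634, 0.743, 0.164]
ft_force: [-10.1, -3.7, -2.1]
grip_width: 0.187
grip_force: 8.0
```

```bash
cat >> h.py <<'E'
def cl(d):
    p,M,s=pose();print('grasp',unN(p-M[:,2]*.0188).round(1),'F',(nest()[1].T@s['ft_force']).round(1))
    Q=((wcloud(d)-nest()[0])@nest()[1]*1000).reshape(-1,3);Q=Q[np.isfinite(Q).all(1)]
    for a in range(-110,-30,6):
        w=Q[(abs(Q[:,0])<3)&(Q[:,1]>=a)&(Q[:,1]<a+6)]
        if len(w)>2:print(a+3,len(w),np.percentile(w[:,2],[10,50,90]).round(1))
E
python3 - <<'E'
from h import *
cl(shot('wrist'))
E
```

```text
grasp [   0.3 -172.1   81.3] F [-10.   -1.6   3.4]
-107 90 [30.1 33.6 35.9]
-101 76 [29.5 30.2 31.4]
-95 80 [30.8 32.  33. ]
-89 85 [32.1 33.5 34.8]
-83 86 [33.9 35.2 36.6]
-77 82 [36.  36.9 37.9]
-71 87 [37.1 38.5 39.5]
-65 80 [38.5 39.8 41. ]
-59 87 [40.5 41.6 42.5]
-53 121 [42.4 49.1 50.5]
-47 89 [49.7 50.8 51.9]
-41 50 [45.5 46.4 47.9]
```

Request:
{"op": "send_rows", "data": {"steps": [[[0.16, -0.03, -0.18], [0, 0, 0]], [[0.17, 0, -0.17], [0, 0, 0]], [[0, 0, 0], [0, 0, 0]]]}}

```text
clock: 30.57
position: [0.5824, -0.0095, 0.1349]
tool_rot: [0.14, 0.634, 0.743, 0.164]
ft_force: [-9.3, -3.1, -2.3]
grip_width: 0.184
grip_force: 8.0
```

```bash
python3 - <<'E'
from h import *
cl(shot('wrist'))
E
```

```text
grasp [ 1.000e-01 -1.638e+02  9.020e+01] F [-10.1  -1.5   2.8]
-107 83 [31.3 36.  40.7]
-101 72 [29.2 30.  30.9]
-95 64 [29.7 30.5 31.4]
-89 71 [30.4 31.2 32.4]
-83 72 [31.  32.1 32.9]
-77 67 [32.1 32.7 33.8]
-71 68 [32.6 33.5 34.6]
-65 70 [33.2 34.6 35.5]
-59 71 [34.5 35.3 36.3]
-53 87 [35.1 36.4 42.6]
-47 87 [42.  42.7 43.4]
-41 62 [37.9 42.9 43.8]
-35 18 [36.6 37.4 38.4]
-29 17 [8.3 8.7 9.5]
```

Request:
{"op": "send_rows", "data": {"steps": [[[0.1, -0.02, -0.1], [0, 0, 0]], [[0.06, 0, -0.06], [0, 0, 0]], [[0, 0, 0], [0, 0, 0]]]}}

```text
clock: 30.87
position: [0.5804, -0.0062, 0.138]
tool_rot: [0.14, 0.634, 0.743, 0.165]
ft_force: [-3.9, -4.8, -7.2]
grip_width: 0.185
grip_force: 8.0
```

```bash
python3 - <<'E'
from h import *
d=shot('wrist');cl(d);ref(d)
E
```

```text
grasp [ 1.00e-01 -1.60e+02  9.37e+01] F [-7.  -4.1 -2.8]
-107 83 [31.7 36.7 40.7]
-101 71 [29.1 30.  30.8]
-95 64 [29.5 30.6 31.3]
-89 70 [30.4 31.2 32.2]
-83 60 [31.2 32.  32.7]
-77 72 [31.7 32.6 33.7]
-71 66 [32.4 33.3 34.6]
-65 70 [33.1 34.2 35. ]
-59 72 [34.1 35.  35.6]
-53 82 [34.7 35.9 41.8]
-47 87 [41.4 42.3 43. ]
-41 58 [37.2 42.6 43.6]
-35 15 [36.3 37.3 38.2]
-29 30 [ 7.9  9.  10. ]
plate ymax 5.12 xmax -167.34
```

Request:
{"op": "send_rows", "data": {"steps": [[[0, 0, 0], [0, 0, 0]], [[0, 0, 0], [0, 0, 0]], [[0, 0, 0], [0, 0, 0]], [[0, 0, 0], [0, 0, 0]], [[0, 0, -0.5], [0, 0, 0]], [[0, 0, -0.9], [0, 0, 0]], [[0, 0, -0.9], [0, 0, 0]], [[0, 0, -0.9], [0, 0, 0]]], "fingers": 50}}

```text
clock: 31.58
position: [0.5475, -0.0113, 0.212]
tool_rot: [0.141, 0.633, 0.743, 0.165]
ft_force: [1.3, -0.4, -0.2]
grip_width: 0.538
grip_force: 0.0
```

Request:
{"op": "send_rows", "data": {"steps": [[[0.9, 0, -0.4], [0, 0, 0]], [[0.9, 0, 0], [0, 0, 0]], [[0.9, 0, 0], [0, 0, 0]], [[0.9, 0, 0], [0, 0, 0]], [[0, 0, 0], [0, 0, 0]], [[0, 0, 0], [0, 0, 0]]]}}

```text
clock: 32.08
position: [0.5295, 0.0779, 0.2207]
tool_rot: [0.141, 0.632, 0.743, 0.166]
ft_force: [0.1, -0.0, -0.1]
grip_width: 0.538
grip_force: 0.0
```

```bash
python3 - <<'E'
from h import *
d=shot('wrist');cl(d);ref(d);holes(d)
Q=((wcloud(d)-nest()[0])@nest()[1]*1000).reshape(-1,3);Q=Q[np.isfinite(Q).all(1)]
t=Q[(np.hypot(Q[:,0],Q[:,1]-37.3)<16)&(Q[:,2]>42)];print('pin top',len(t),np.median(t,0),cv2.minEnclosingCircle(np.float32(t[:,:2])))
a=Q[(abs(Q[:,0])<28)&(Q[:,1]>-30)&(Q[:,1]<48)&(Q[:,2]>4)&(Q[:,2]<12)];A=np.c_[a[:,:2],np.ones(len(a))];print('plate',np.linalg.lstsq(A,a[:,2],rcond=None)[0])
t=Q[(np.hypot(Q[:,0],Q[:,1])<25)&(Q[:,2]>44)&(Q[:,2]<51)];print('tube',cv2.minEnclosingCircle(np.float32(t[:,:2])))
s=shot('side');W=cloud(s);w=W[225:300,190:235].reshape(-1,3);w=w[(w[:,2]>.07)];print('rack pins',len(w),w.mean(0))
E
```

```text
grasp [  1.3 -69.8 184.1] F [-0.4  0.1  0.3]
-107 54 [31.1 35.4 39.4]
-101 36 [-0.2 30.1 30.9]
-95 33 [ 0.  30.7 31.4]
-89 29 [-1.2 31.5 32.5]
-83 32 [-0.5 32.1 32.9]
-77 33 [-0.6 32.8 33.5]
-71 31 [ 0.1 33.4 34.4]
-65 34 [-1.3 34.3 35.3]
-59 32 [34.  35.2 36.1]
-53 21 [35.2 36.4 42.1]
-47 1358 [277.4 285.4 290.9]
-41 541 [265.7 267.4 268.4]
-35 271 [ 11.3 265.  266.5]
-29 30 [ 8.4  9.1 10.4]
plate ymax 47.64 xmax 30.67
th 110 x -15.3 8.9 y 22.7 50.7 ctr/r ((-4.306955337524414, 35.67521667480469), 16.91836166381836)
th 55 x -4.9 2.6 y 31.4 35.5 ctr/r ((-1.1344895362854004, 33.55107116699219), 4.018568515777588)
pin top 216 [ 0.65916485 36.77041457 47.85750818] ((0.32512617111206055, 36.96703338623047), 8.19194221496582)
plate [1.68594568e-03 7.88870627e-04 9.04346685e+00]
tube ((-0.6290243864059448, -1.3697013854980469), 15.918563842773438)
rack pins 99 [ 0.44711924 -0.27593221  0.07772121]
```

```bash
python3 -c "
from h import *
print(workorder.finish_job())"
```

```text
the job is handed in; nothing more can be done
None
```

The jig is loaded and handed in at about 32 s; the last depth readings, not a picture, show the flange flat on the pads, the slim pin's collar on the flange, and the clamp closed at about 0.12 rad. The thicker pin stayed in the rack and I never moved to the other parts, but I viewed 12 pictures, over the limit of 10.

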